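Put the wardrobe kit away in the stairwell rack

ROBOT

A 7-joint arm with a two-finger parallel gripper is mounted at the origin on the work surface. World frame = base frame: x ahead of the robot, y to its left, z up, the work surface at z = 0. Lengths are in m, angles in rad, forces in N, time in s.
With the tool pointing down it reaches from about 0.4 to 0.875 m from the base axis. Payload 19.3 kg.
Tool frame: the origin (TCP) lies midway between the tips of the shut fingers; the grasp point (between the pads) lies 19 mm behind it; z points along the fingers, y is the line along which they close (so a half turn about z gives the same grasp; the last joint's range is limited). The gripper opens to 85 mm and grips with 20 to 120 N. Pads are 22 mm wide; open, the fingers measure 114 mm over their backs; the gripper's body (76 mm by 85 mm) begins 54 mm behind the grasp point. The pads swing forward as they close: fully open they stand 13 mm farther back than shut.
Start: joints at [-1.188, 0.521, -0.036, 1.599, 0.021, 1.021, -0.113], TCP at [0.273, 0.562, 0.231] pointing down, gripper open.
Joint ranges: [-2.91, 2.91], [-0.3, 2.13], [-1.5, 1.42], [0.17, 2.43], [-1.26, 4.41], [0.16, 1.93], [-2.52, 2.52]. Speed limits (rad/s): [1.89, 1.89, 2.39, 2.39, 3.01, 3.01, 3.01].

INTERFACE

Orientations are given as [roll, pitch, yaw] about the fixed x, y, z axes, in that order (R = Rz(yaw) Ry(pitch) Rx(roll)).
In Python, from workcell import bot gives the robot as it stands.
- The arm moves only by the tool move_arm, never from a script. Its argument "series" is a list of rows, each a list of 3 entries, a list of its own where there are three numbers: the shift along the tool's x, y, z in cm, then the turn, a rotation vector about the tool's x, y, z in rad, then the opening in per cent of the stroke, from 0 (shut) to 100 (fully open). A call has 1 to 20 rows; each row is the pose to reach, as a shift and turn from the pose commanded when the call began, along the tool's axes at that moment; what a row does not reach only later rows make up. A row lasts 1/12 s, in which the tool goes at most 41.7 mm and 7.16 degrees, less where a joint would pass 70% of its speed; a pose out of reach is approached as far as the arm can. A call with a gripper value outside its range is refused whole. The fingers move at their own pace and stop on an object; "squeeze" is the grip in N (left out, the last holds). Time passes only in rows, so rows that repeat a pose let the fingers close. It gives the time, the measured TCP pose, the force, the opening and the grip force at its end, in the units of the state.
- bot.observe(): the state, without advancing time (a new reading comes with each control period).
- bot.grab_frame(name): name is "scene" or "side" or "wrist"; returns (picture, depth): 420x560x3 uint8, red, green, blue; 420x560 float32, m along the optical axis (not along the pixel's ray), 0 where there is no reading.
- bot.camera_params(name): a dict with "fovy" (degrees; the focal length in pixels is half the picture's height over the tangent of half this angle, whatever the lens; pixels are square), "cx", "cy" (the principal point, pixels), "R" (3x3) and "t" (3): a world point X has camera coordinates R X + t; the wrist camera has in their place "tool_from_camera" (4x4, takes a point from camera to tool coordinates, whose origin is the TCP and whose axes are the flange's). Camera axes: x right, y down, z forward; pixel columns grow to the right and rows downward; lengths in m; the calibration is good to about 2 mm. The wrist camera is an equidistant fisheye: a pixel r from the principal point sees the ray r / f radians off the axis. A picture is of the moment at which its call begins: read the wrist's pose just before it. camera_params takes no time and is no camera call.
- bot.job_done(): hands the job in; it is judged then, once.
Trained networks look in the newest picture that a camera, given by its name, has taken for a name from the list of things; names that differ only in an ending like _2 or _b are one class to them, and where a whole thing is asked for, a point or a joint stands for the part that bears it (a point fixed in the world has none). Each returns a list of dicts, best first, with "conf" (0 to 1); they miss things now and then, are a little off and sometimes report something else, mostly with a low value. They report only what shows in the picture. A call takes as long as a camera call.
- bot.find_in(camera, thing): "bbox" ([left, top, right, bottom] in pixels, round what is visible of it).
- bot.trace(camera, thing): "mask" (420x560 bool, what is visible of it) and "bbox" ([left, top, right, bottom] in pixels, round what is visible of it).
The state is a dict: "clock": time; "qpos": joint angles; "qd": joint speeds; "joint_efforts": joint torques, N m; "position": TCP position; "tool_rot": TCP orientation; "force": force on the tool from outside, world axes, zero at the start; "moment": the same for the moment, N m; "grip_width": finger opening in m; "finger_force": force on a finger pad.
Only numpy, scipy, OpenCV 4.12 (cv2) and the standard library are available. Lean on these libraries where they do the work, as an engineer would, in place of code of your own. Each camera call takes 0.05 s, during which the arm holds its last target. There are 200 camera calls.

TASK

Unscrew the cap of the strapped-down yellow canister and set it right side up in the soap dish, pour all the cedar balls from the red cup into the canister, and stand the empty cup upright on the table. Lay every aluminium hook that is out on the table in the green pull-out tray and push the tray fully home under the shelf. Leave the lint brush, the closed bottle and the blue can alone.

Things in the scene. Friction and masses are not known exactly. Their poses are not given: they have to be found in the camera images.
- canister_mouth (a point): Yellow wide-mouthed canister, round, 100 mm across, 132 mm tall, fixed to the table by a strap. This point is the centre of its mouth, level with the rim, 132 mm above the table; z up. Neck 72 mm across outside, mouth 66 mm inside, 126 mm deep. At the start the cap is screwed on.
- cap_grip (a point): Cap of the canister: white skirt 92 mm across, 45 mm tall; on it a ribbed blue round crown 60 mm across, 34 mm tall; about 90 g. This point is on its axis, 13 mm below the crown's top, 21 mm above the skirt's top, 66 mm above the skirt's lower edge; z is the cap's up axis, yaw turns with the cap. Screwed on, it is 26 mm above the canister's rim and the skirt covers 40 mm of the neck.
- cap: The same cap; origin on its axis at the skirt's lower edge. It loosens counter-clockwise seen from above, turns lightly and does not rise by itself. It lifts straight off only after 4.0 to 5.1 rad of turning (it differs from start to start); about 0.3 rad later two lugs meet a stop and it turns no farther: ease it back about 0.15 rad from there and it lifts freely.
- dish_in (a point): White ceramic soap dish, 150 x 130 mm, fixed, with a rim 12 mm high (138 x 118 mm inside the rim). This point is the middle of its flat floor, 8 mm above the table; x runs along its 150 mm side.
- cup_mid (a point): Red round cup, 90 mm tall, 66 mm across at the foot and 68 mm at the rim, wall 3.5 mm, about 120 g, standing on the table with the balls in it. This point is on its axis half-way up, 45 mm above its underside; z is its upward axis.
- tray (a joint): How far the green plastic tray is pulled out of the rack towards the robot, m: 0 is fully home, 0.13 to 0.16 at the start, 0.20 at most. It slides level under the rack's shelf with about 2 N of friction.
- tray_in (a point): A point on the tray's inner floor, half-way across and 70 mm behind the inside of the front wall (60 mm in front of the floor's middle), 11 mm above the table; moves with the tray. Tray open-topped, 270 x 270 mm outside, walls 5 mm thick and 45 mm high (top 51 mm above the table). x points into the rack (the tray goes home along +x), y along its front, z up.
- tray_front (a point): Middle of the tray's front face (outer side, with a white label plate), 36 mm above the table, 77 mm from tray_in along -x; axes as tray_in. The fixed steel shelf over the tray is 340 mm wide, 78 to 88 mm above the table, with a red clip on its front edge at the -y corner and a box, a tin and a tub farther back. With the tray home its front stands 30 mm out from the shelf edge; pulled out by q, the first q + 0.03 m of it are uncovered.
- ball0_center (a point): Cedar ball, 21 mm across, 12 g; this point is its centre. Three to five of the five are present, all in the cup at the start.
- ball1_center (a point): Cedar ball, 21 mm across, 12 g; this point is its centre. Three to five of the five are present, all in the cup at the start.
- ball2_center (a point): Cedar ball, 21 mm across, 12 g; this point is its centre. Three to five of the five are present, all in the cup at the start.
- ball3_center (a point): Cedar ball, 21 mm across, 12 g; this point is its centre. Three to five of the five are present, all in the cup at the start.
- ball4_center (a point): Cedar ball, 21 mm across, 12 g; this point is its centre. Three to five of the five are present, all in the cup at the start.
- hook0_mid (a point): Aluminium coat hook lying flat, 16 mm tall, about 70 g: a straight bar 95 mm long along its y axis and 14 mm wide, bent at its +y end into a J that reaches 40 mm to its -x side. This point is the centre of the straight bar, 8 mm above the underside; z is up. Two to four of the four are present, on the table at the start.
- hook1_mid (a point): Aluminium coat hook lying flat, 16 mm tall, about 70 g: a straight bar 95 mm long along its y axis and 14 mm wide, bent at its +y end into a J that reaches 40 mm to its -x side. This point is the centre of the straight bar, 8 mm above the underside; z is up. Two to four of the four are present, on the table at the start.
- hook2_mid (a point): Aluminium coat hook lying flat, 16 mm tall, about 70 g: a straight bar 95 mm long along its y axis and 14 mm wide, bent at its +y end into a J that reaches 40 mm to its -x side. This point is the centre of the straight bar, 8 mm above the underside; z is up. Two to four of the four are present, on the table at the start.
- hook3_mid (a point): Aluminium coat hook lying flat, 16 mm tall, about 70 g: a straight bar 95 mm long along its y axis and 14 mm wide, bent at its +y end into a J that reaches 40 mm to its -x side. This point is the centre of the straight bar, 8 mm above the underside; z is up. Two to four of the four are present, on the table at the start.
- lint_brush: Orange lint brush, 230 mm long along x, 45 mm wide, 31 mm tall, loose on the table; not to be moved. Origin: on its underside, 125 mm from the end of the handle (-x end).
- bottle: Closed yellow bottle, 64 mm across and 190 mm tall, standing loose on the table; not to be moved. Origin: centre of its underside.
- spray_can: Blue can, 54 mm across and 160 mm tall, standing loose on the table; not to be moved. Origin: centre of its underside.

How it is judged:
On the way, in this order (a step that is already met when the one before it is completed fails the run):
1. the cap has been screwed loose and lifted clear of the canister's neck (z of cap_grip in the frame of canister_mouth above 0.07 m), for 0.1 s.
2. all the cedar balls are in the canister (horizontal distance between each of ball0_center, ball1_center, ball2_center, ball3_center, ball4_center and canister_mouth below 0.04 m and z of each of ball0_center, ball1_center, ball2_center, ball3_center, ball4_center in the frame of canister_mouth below -0.012 m), for 0.2 s.
At the end, for the whole second after the job is handed in: All balls in the canister below its rim; cap right side up in the dish (within 30 mm of its middle, tilt under 0.1 rad); cup upright on the table; every present hook lying in the tray (bar centre 5 mm or more inside the walls, within 35 mm of the floor); tray home within 10 mm (all of step 2 and x of hook0_mid in the frame of tray_in between -0.065 and 0.185 m and y of hook0_mid in the frame of tray_in between -0.125 and 0.125 m and z of hook0_mid in the frame of tray_in between -0.005 and 0.035 m and x of hook1_mid in the frame of tray_in between -0.065 and 0.185 m and y of hook1_mid in the frame of tray_in between -0.125 and 0.125 m and z of hook1_mid in the frame of tray_in between -0.005 and 0.035 m and x of hook2_mid in the frame of tray_in between -0.065 and 0.185 m and y of hook2_mid in the frame of tray_in between -0.125 and 0.125 m and z of hook2_mid in the frame of tray_in between -0.005 and 0.035 m and x of hook3_mid in the frame of tray_in between -0.065 and 0.185 m and y of hook3_mid in the frame of tray_in between -0.125 and 0.125 m and z of hook3_mid in the frame of tray_in between -0.005 and 0.035 m and horizontal distance between cap_grip and dish_in below 0.03 m and angle between each of cap_grip, cup_mid's own z axis and vertical below 0.1 rad and z of cap_grip in the frame of dish_in below 0.074 m and height (world z) of cup_mid below 0.052 m and value of joint tray below 0.01 m); the robot touches nothing.
It fails at once if the lint brush, the bottle or the blue can is shifted by more than 30 mm (distance of any of lint_brush, bottle, spray_can from where it was at the start of the episode above 0.03 m).
Of ball0, ball1, ball2, ball3, ball4 only 3 to 5 are there at a start; the rules pass over those that are not, and their reading is None.
Of hook0, hook1, hook2, hook3 only 2 to 4 are there at a start; the rules pass over those that are not, and their reading is None.
At some moment in a run one of hook0, hook1, hook2, hook3 may be knocked a few centimetres aside while the robot is not near it.
It also fails if it takes over 210 s, if anything falls off the work surface, if the arm or the gripper's body presses on something with over 40 N, if the wrist force passes 120 N, or if a joint passes its speed limit or range.

## Working session

There is one attempt and no reset: what is moved stays moved. The work goes in short steps, Python scripts to look and compute and a tool call to move; the robot and the scene stay as the last step left them, time stands still between calls to the robot, and variables do not carry over. Pictures are saved under pics/ and viewed, at most 14 in all, crops included, and the job is handed in when it is done.

Besides the shell and the picture viewer there is one more tool, called by a JSON object that holds its "fn" and its "kwargs", one argument or row to a line. move_arm: Moves the arm, as the interface text tells. Its arguments: {"type":"object","properties":{"series":{"type":"array"},"squeeze":{"type":"number"}},"required":["series"]}

```bash
ls; mkdir -p pics; cat > h.py <<'E'
import numpy as np, cv2
from scipy.spatial.transform import Rotation as Ro
from workcell import bot
def grab(cam):
    s=bot.observe(); p,d=bot.grab_frame(cam); return s,p,d
def save(p,n): cv2.imwrite('pics/'+n+'.png',cv2.cvtColor(p,cv2.COLOR_RGB2BGR))
def cloud(cam,s,d):
    c=bot.camera_params(cam); H,W=d.shape; f=H/2/np.tan(np.radians(c['fovy'])/2)
    u,v=np.meshgrid(np.arange(W),np.arange(H)); a=(u-c['cx'])/f; b=(v-c['cy'])/f
    if cam=='wrist':
        r=np.hypot(a,b)+1e-9; k=np.tan(np.minimum(r,1.5))/r; a=a*k;b=b*k
    X=np.stack([a*d,b*d,d],-1)
    if cam=='wrist':
        T=np.array(c['tool_from_camera']); X=X@T[:3,:3].T+T[:3,3]
        rot=s['tool_rot']; R=Ro.from_euler('xyz',rot).as_matrix() if np.size(rot)==3 else np.array(rot).reshape(3,3)
        X=X@R.T+np.array(s['position'])
    else: X=(X-np.array(c['t']))@np.array(c['R'])
    X[d<=0]=np.nan
    return X
E
python3 - <<'E'
from h import *
s=bot.observe(); print(s)
for c in ['scene','side','wrist']:
    s,p,d=grab(c); save(p,c+'0'); q=bot.camera_params(c); print(c,q)
    if c=='wrist': break
    X=cloud(c,s,d); np.save(c+'0.npy',X)
    for t in ['canister_mouth','cap','dish_in','cup_mid','tray','tray_front','hook0_mid','lint_brush','bottle','spray_can','ball0_center']:
        try:
            for m in bot.trace(c,t)[:5]:
                M=X[m['mask']]; M=M[~np.isnan(M[:,0])]
                print(c,t,round(m['conf'],2),m['bbox'],'med',np.median(M,0).round(3),'lo',np.percentile(M,3,0).round(3),'hi',np.percentile(M,97,0).round(3))
        except Exception as e: print(t,'ERR',e)
E
```

```text
pics
{'clock': 0.0, 'qpos': array([-1.18818508,  0.52199596, -0.03632595,  1.59996481,  0.02118875,
        1.02113868, -0.11277649]), 'qd': array([-0.0005247 , -0.00082224, -0.00141552, -0.00300882,  0.00105109,
        0.00229821, -0.00077685]), 'joint_efforts': array([-1.53517165e-03, -9.27092457e+01,  1.97921544e+00, -3.69938743e+01,
        1.78558391e-02,  8.12191225e-03, -2.78463835e-05]), 'position': array([0.2733216 , 0.56170256, 0.23075248]), 'tool_rot': array([-3.14047274e+00,  7.18824452e-05,  2.68878706e+00]), 'force': array([0.48847104, 1.04377278, 0.31400521]), 'moment': array([ 0.01236043,  0.02880281, -0.01627571]), 'finger_force': 0.0, 'grip_width': 0.08516086178229988}
scene {'fovy': 57.345534451038894, 'cx': 281.9126808443777, 'cy': 212.79742633929357, 'R': array([[-0.51478701,  0.85713805,  0.01756987],
       [ 0.60198173,  0.37598323, -0.70445341],
       [-0.6104198 , -0.35206672, -0.70953273]]), 't': array([ 0.22288295, -0.30647414,  1.61219372])}
scene canister_mouth 0.66 [287.0, 235.9, 331.8, 268.0] med [0.637 0.216 0.045] lo [0.591 0.148 0.003] hi [0.648 0
[... 2969 characters left out ...]
76 0.412 0.186]
side bottle 0.21 [192.9, 199.9, 214.0, 230.0] med [0.444 0.306 0.058] lo [0.416 0.294 0.002] hi [0.478 0.361 0.087]
side spray_can 0.55 [164.8, 159.5, 187.0, 208.6] med [0.412 0.494 0.086] lo [ 0.39   0.485 -0.001] hi [0.441 0.531 0.157]
wrist {'fovy': 65.70646984690485, 'cx': 278.8570219970232, 'cy': 208.10174342937336, 'tool_from_camera': array([[ 1.20871073e-05, -9.50956757e-01, -3.09323853e-01,
         8.00036645e-02],
       [ 9.99999998e-01, -5.70111848e-06,  5.66028912e-05,
        -1.02156458e-03],
       [-5.55903938e-05, -3.09323854e-01,  9.50956755e-01,
        -1.42482211e-01],
       [ 0.00000000e+00,  0.00000000e+00,  0.00000000e+00,
         1.00000000e+00]])}
```

```bash
python3 - <<'E'
import cv2
a=cv2.imread('pics/scene0.png')[140:330,130:480]; cv2.imwrite('pics/sc.png',cv2.resize(a,None,fx=2.25,fy=2.25,interpolation=cv2.INTER_CUBIC))
a=cv2.imread('pics/side0.png')[140:360,150:440]; cv2.imwrite('pics/si.png',cv2.resize(a,None,fx=2.7,fy=2.7,interpolation=cv2.INTER_CUBIC))
E
```

```text
(no output)
```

View pics/sc.png

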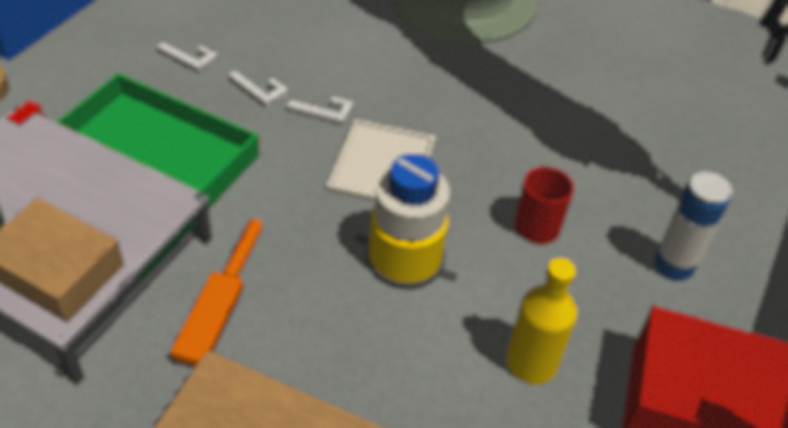

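View pics/si.png

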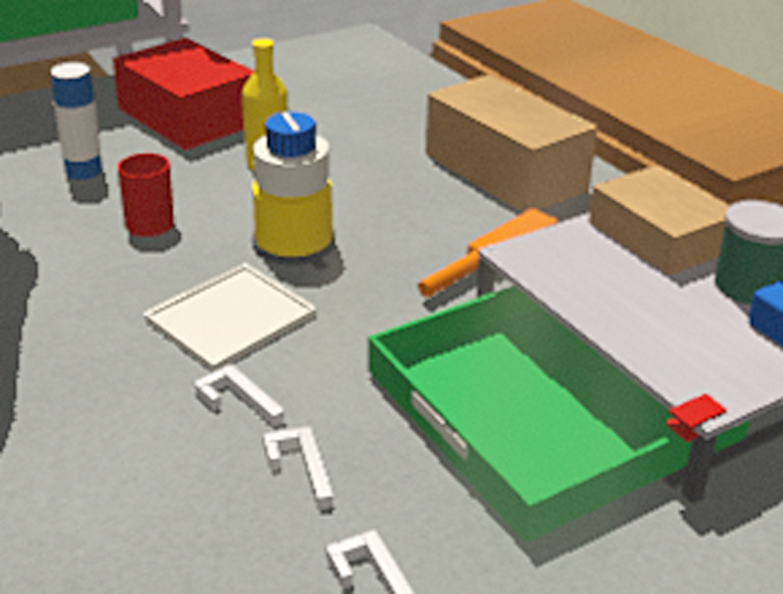

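The scene view shows three hooks at crop (187,55), (258,87) and (320,107). It also shows the canister at (408,215), the dish at (382,160), the cup at (545,205), and the tray at (165,130). The side view agrees. Next I'll get exact positions.

```bash
python3 - <<'E'
from h import *
from scipy.optimize import least_squares
def circ(P,r):
    f=least_squares(lambda c:np.hypot(P[:,0]-c[0],P[:,1]-c[1])-r,P[:,:2].mean(0)+[0.0,0.0],loss='soft_l1',f_scale=.002); return f.x.round(4),round(float(np.abs(f.fun).mean()),4),len(P)
for c in ['scene','side']:
    X=np.load(c+'0.npy').reshape(-1,3); X=X[~np.isnan(X[:,0])]
    cam=bot.camera_params(c); C=-np.array(cam['R']).T@np.array(cam['t'])
    def box(x0,x1,y0,y1,z0,z1): return X[(X[:,0]>x0)&(X[:,0]<x1)&(X[:,1]>y0)&(X[:,1]<y1)&(X[:,2]>z0)&(X[:,2]<z1)]
    T=box(.52,.68,.12,.28,.163,.185); print(c,'crown top',T[:,:2].min(0).round(3),T[:,:2].max(0).round(3),np.median(T,0).round(3))
    print('skirt',circ(box(.52,.68,.12,.28,.098,.13),.046)); print('body',circ(box(.52,.68,.12,.28,.02,.08),.05))
    print('cup',circ(box(.38,.53,.26,.4,.02,.088),.0335)); 
    D=box(.36,.56,-.01,.15,.004,.03); r=cv2.minAreaRect((D[:,:2]*1000).astype(np.float32)); print('dish',r)
    H=box(.3,.53,-.4,-.0,.009,.03)
    im=np.zeros((400,250),np.uint8); 
    for x,y,_ in H: cv2.circle(im,(int((x-.3)*1000),int((y+.4)*1000)),4,255,-1)
    n,l,st,ce=cv2.connectedComponentsWithStats(im)
    for i in range(1,n): print('hookblob',st[i],(ce[i][0]/1000+.3).round(3),(ce[i][1]/1000-.4).round(3))
    F=box(.5,.6,-.33,-.1,.015,.045); 
    p=box(.5,.6,-.4,-.05,.046,.056); r=np.polyfit(p[:,1],p[:,0],1); print('front top edge x(y) fit',r,p[:,1].min(),p[:,1].max())
    S=box(.6,1.0,-.45,.0,.082,.094); print('shelf',S[:,:2].min(0),S[:,:2].max(0))
    G=box(.36,.56,-.45,.16,.004,.03)
    im=cv2.resize
E
```

```text
scene crown top [0.568 0.166] [0.629 0.227] [0.602 0.198 0.172]
skirt (array([0.5967, 0.1963]), 0.0008, 238)
body (array([0.5965, 0.196 ]), 0.0008, 427)
cup (array([0.4514, 0.3294]), 0.0018, 556)
dish ((460.9889221191406, 69.97330474853516), (157.7960968017578, 198.628662109375), 89.5690689086914)
hookblob [144   3   9   9  49] 0.448 -0.393
hookblob [  81   20   62  109 2914] 0.417 -0.314
hookblob [ 85 130   9   9  49] 0.389 -0.266
hookblob [  90  167   63  112 2959] 0.423 -0.168
hookblob [  71  293   70  101 2865] 0.41 -0.049
front top edge x(y) fit [-0.00867929  0.55277205] -0.35282139016836395 -0.07822157916679304
shelf [ 0.69918627 -0.38783412] [ 0.97960806 -0.04220829]
side crown top [0.565 0.166] [0.623 0.223] [0.594 0.193 0.168]
skirt (array([0.5965, 0.1982]), 0.0015, 236)
body (array([0.5964, 0.198 ]), 0.0016, 473)
cup (array([0.4493, 0.3297]), 0.002, 449)
dish ((457.6365966796875, 83.0244369506836), (152.90896606445312, 135.25750732421875), 13.936525344848633)
hookblob [  81   21   57  107 2943] 0.414 -0.317
hookblob [  89  168   61  111 2916] 0.421 -0.168
hookblob [  68  288   69  106 2980] 0.407 -0.05
front top edge x(y) fit [-0.00659412  0.55382987] -0.34983698826709525 -0.0784095821050223
shelf [ 0.69517783 -0.38560321] [ 0.97983972 -0.04083382]
```

```bash
cat >> h.py <<'E'
def down(yaw): return Ro.from_euler('xyz',[np.pi,0,yaw])
def rel(pos,R):
    "shift cm, turn rotvec, in tool axes, from the present pose to world TCP pos, orientation R"
    s=bot.observe(); R0=Ro.from_euler('xyz',s['tool_rot'])
    print('shift',(R0.inv().apply(np.array(pos)-s['position'])*100).round(2),'turn',(R0.inv()*R).as_rotvec().round(3))
def st():
    s=bot.observe(); print('t',round(s['clock'],2),'q',s['qpos'].round(2),'p',s['position'].round(4),'rpy',s['tool_rot'].round(3),'F',s['force'].round(1),'w',round(s['grip_width'],4),'ff',round(s['finger_force'],1))
E
python3 -c "
from h import *
rel([.5966,.197,.25],down(2.689))"
```

```text
shift [-45.03 -18.68  -1.87] turn [-0.  0. -0.]
```

{"fn": "move_arm", "kwargs": {
  "series": [
    [[-45, -18.7, -1.9], [0, 0, 0], 100],
    [[-45, -18.7, -1.9], [0, 0, 0], 100],
    [[-45, -18.7, -1.9], [0, 0, 0], 100],
    [[-45, -18.7, -1.9], [0, 0, 0], 100],
    [[-45, -18.7, -1.9], [0, 0, 0], 100],
    [[-45, -18.7, -1.9], [0, 0, 0], 100],
    [[-45, -18.7, -1.9], [0, 0, 0], 100],
    [[-45, -18.7, -1.9], [0, 0, 0], 100],
    [[-45, -18.7, -1.9], [0, 0, 0], 100],
    [[-45, -18.7, -1.9], [0, 0, 0], 100],
    [[-45, -18.7, -1.9], [0, 0, 0], 100],
    [[-45, -18.7, -1.9], [0, 0, 0], 100],
    [[-45, -18.7, -1.9], [0, 0, 0], 100],
    [[-45, -18.7, -1.9], [0, 0, 0], 100],
    [[-45, -18.7, -1.9], [0, 0, 0], 100],
    [[-45, -18.7, -1.9], [0, 0, 0], 100]
  ]
}}

```text
clock: 2.58
position: [0.5956, 0.1982, 0.2503]
tool_rot: [3.141, -0.001, 2.69]
force: [-0.0, -0.6, -0.2]
grip_width: 0.0853
finger_force: 0.0
```

```bash
python3 - <<'E'
from h import *
st()
s,p,d=grab('wrist'); save(p,'w1'); X=cloud('wrist',s,d).reshape(-1,3); X=X[~np.isnan(X[:,0])]
m=(abs(X[:,0]-.597)<.06)&(abs(X[:,1]-.197)<.06)&(X[:,2]>.16)&(X[:,2]<.18); T=X[m]
print(cv2.minEnclosingCircle((T[:,:2]*1000).astype(np.float32)),np.median(T,0))
E
```

```text
t 2.58 q [-0.45  0.51  0.06  1.57 -0.03  1.06  0.73] p [0.5956 0.1982 0.2503] rpy [ 3.141e+00 -1.000e-03  2.690e+00] F [-0.  -0.6 -0.2] w 0.0853 ff 0.0
((596.6995849609375, 197.51695251464844), 30.88161277770996) [0.59402128 0.19890279 0.17094397]
```

View pics/w1.png

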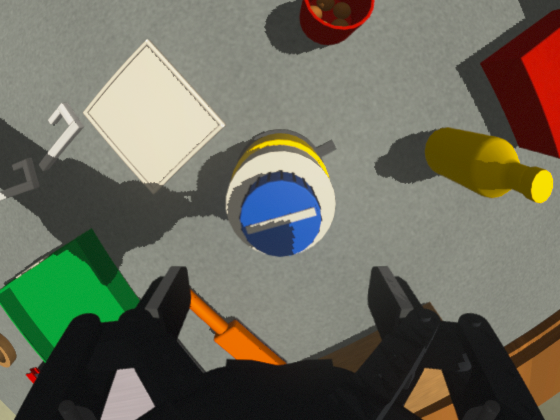

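The wrist view shows the cap crown at (282,215), centred on the canister, with balls visible in the cup at (338,10). I'll wind the wrist back and descend.

{"fn": "move_arm", "kwargs": {
  "series": [
    [[-0.1, 0, 0], [0, 0, 2.4], 100],
    [[-0.1, 0, 0], [0, 0, 2.4], 100],
    [[-0.1, 0, 0], [0, 0, 2.4], 100],
    [[-0.1, 0, 0], [0, 0, 2.4], 100],
    [[-0.1, 0, 0], [0, 0, 2.4], 100],
    [[-0.1, 0, 0], [0, 0, 2.4], 100],
    [[-0.1, 0, 0], [0, 0, 2.4], 100],
    [[-0.1, 0, 0], [0, 0, 2.4], 100],
    [[-0.1, 0, 3], [0, 0, 2.4], 100],
    [[-0.1, 0, 5], [0, 0, 2.4], 100],
    [[-0.1, 0, 6], [0, 0, 2.4], 100],
    [[-0.1, 0, 7], [0, 0, 2.4], 100],
    [[-0.1, 0, 8], [0, 0, 2.4], 100],
    [[-0.1, 0, 9], [0, 0, 2.4], 100],
    [[-0.1, 0, 9.5], [0, 0, 2.4], 100],
    [[-0.1, 0, 10], [0, 0, 2.4], 100],
    [[-0.1, 0, 10.5], [0, 0, 2.4], 100],
    [[-0.1, 0, 11.1], [0, 0, 2.4], 100],
    [[-0.1, 0, 11.1], [0, 0, 2.4], 100],
    [[-0.1, 0, 11.1], [0, 0, 2.4], 100]
  ]
}}

```text
clock: 4.3
position: [0.5965, 0.1978, 0.1389]
tool_rot: [-3.142, 0.001, 0.284]
force: [0.5, 0.6, 0.1]
grip_width: 0.0854
finger_force: 0.0
```

```bash
python3 -c "
from h import *
st(); rel([.5967,.1974,.139],down(2.69-3.08))"
```

```text
t 4.3 q [-0.81  0.73  0.62  1.69 -0.52  0.89 -1.26] p [0.5965 0.1978 0.1389] rpy [-3.142e+00  1.000e-03  2.840e-01] F [0.5 0.6 0.1] w 0.0854 ff 0.0
shift [ 0.01  0.04 -0.01] turn [0.    0.001 0.674]
```

{"fn": "move_arm", "kwargs": {
  "series": [
    [[0, 0, 0], [0, 0, 0.7], 100],
    [[0, 0, 0], [0, 0, 0.7], 100],
    [[0, 0, 0], [0, 0, 0.7], 100],
    [[0, 0, 0], [0, 0, 0.7], 100],
    [[0, 0, 0], [0, 0, 0.7], 100],
    [[0, 0, 0], [0, 0, 0.7], 100],
    [[0, 0, 0], [0, 0, 0.7], 40],
    [[0, 0, 0], [0, 0, 0.7], 40],
    [[0, 0, 0], [0, 0, 0.7], 40],
    [[0, 0, 0], [0, 0, 0.7], 40],
    [[0, 0, 0], [0, 0, 0.7], 40],
    [[0, 0, 0], [0, 0, 0.7], 40],
    [[0, 0, 0], [0, 0, 0.7], 40]
  ],
  "squeeze": 30
}}

```text
clock: 5.38
position: [0.5972, 0.1972, 0.1396]
tool_rot: [-3.141, 0.0, -0.409]
force: [-2.2, 5.5, 5.5]
grip_width: 0.0592
finger_force: 32.5
```

```bash
python3 -c "
from h import *
st(); print(bot.observe()['moment'])"
```

```text
t 5.38 q [-0.9   0.79  0.8   1.7  -0.67  0.95 -1.82] p [0.5972 0.1972 0.1396] rpy [-3.141  0.    -0.409] F [-2.2  5.5  5.5] w 0.0592 ff 32.5
[1.12082098 0.3199645  0.13995475]
```

{"fn": "move_arm", "kwargs": {
  "series": [
    [[0, 0, 0], [0, 0, -2.4], 40],
    [[0, 0, 0], [0, 0, -2.4], 40],
    [[0, 0, 0], [0, 0, -2.4], 40],
    [[0, 0, 0], [0, 0, -2.4], 40],
    [[0, 0, 0], [0, 0, -2.4], 40],
    [[0, 0, 0], [0, 0, -2.4], 40],
    [[0, 0, 0], [0, 0, -2.4], 40],
    [[0, 0, 0], [0, 0, -2.4], 40],
    [[0, 0, 0], [0, 0, -2.4], 40],
    [[0, 0, 0], [0, 0, -2.4], 40],
    [[0, 0, 0], [0, 0, -2.4], 40],
    [[0, 0, 0], [0, 0, -2.4], 40],
    [[0, 0, 0], [0, 0, -2.4], 40],
    [[0, 0, 0], [0, 0, -2.4], 40],
    [[0, 0, 0], [0, 0, -2.4], 40],
    [[0, 0, 0], [0, 0, -2.4], 40],
    [[0, 0, 0], [0, 0, -2.4], 40],
    [[0, 0, 0], [0, 0, -2.4], 40],
    [[0, 0, 0], [0, 0, -2.4], 40],
    [[0, 0, 0], [0, 0, -2.4], 40]
  ]
}}

```text
clock: 7.05
position: [0.5978, 0.1966, 0.1397]
tool_rot: [3.14, -0.0, 1.996]
force: [2.7, 3.6, 2.0]
grip_width: 0.0589
finger_force: 32.3
```

```bash
python3 -c "
from h import *
st(); print(bot.observe()['moment'])"
```

```text
t 7.05 q [-0.52  0.64  0.16  1.68 -0.13  0.84  0.12] p [0.5978 0.1966 0.1397] rpy [ 3.14  -0.     1.996] F [2.7 3.6 2. ] w 0.0589 ff 32.3
[ 0.91331687 -0.65493503 -0.17496564]
```

{"fn": "move_arm", "kwargs": {
  "series": [
    [[0, 0, 0], [0, 0, -1.7], 40],
    [[0, 0, 0], [0, 0, -1.7], 40],
    [[0, 0, 0], [0, 0, -1.7], 40],
    [[0, 0, 0], [0, 0, -1.7], 40],
    [[0, 0, 0], [0, 0, -1.7], 40],
    [[0, 0, 0], [0, 0, -1.7], 40],
    [[0, 0, 0], [0, 0, -1.7], 40],
    [[0, 0, 0], [0, 0, -1.7], 40],
    [[0, 0, 0], [0, 0, -1.7], 40],
    [[0, 0, 0], [0, 0, -1.7], 40],
    [[0, 0, 0], [0, 0, -1.7], 40],
    [[0, 0, 0], [0, 0, -1.7], 40],
    [[0, 0, 0], [0, 0, -1.7], 40],
    [[0, 0, 0], [0, 0, -1.7], 40],
    [[0, 0, 0], [0, 0, -1.7], 40],
    [[0, 0, 0], [0, 0, -1.7], 40]
  ]
}}

```text
clock: 8.38
position: [0.5976, 0.1973, 0.1397]
tool_rot: [3.141, 0.002, -2.596]
force: [1.8, 4.8, 4.5]
grip_width: 0.0586
finger_force: 32.7
```

```bash
python3 -c "
from h import *
st(); print(bot.observe()['moment'])"
```

```text
t 8.38 q [-0.22  0.64 -0.29  1.66  0.22  0.87  1.52] p [0.5976 0.1973 0.1397] rpy [ 3.141e+00  2.000e-03 -2.596e+00] F [1.8 4.8 4.5] w 0.0586 ff 32.7
[ 1.38898386 -0.30666979  0.31235015]
```

{"fn": "move_arm", "kwargs": {
  "series": [
    [[0, 0, 0], [0, 0, -0.1], 40],
    [[0, 0, 0], [0, 0, -0.2], 40],
    [[0, 0, 0], [0, 0, -0.3], 40],
    [[0, 0, 0], [0, 0, -0.3], 40],
    [[0, 0, -0.3], [0, 0, -0.3], 40],
    [[0, 0, -0.3], [0, 0, -0.3], 40]
  ]
}}

```text
clock: 8.88
position: [0.5974, 0.1972, 0.1424]
tool_rot: [3.141, 0.001, -2.297]
force: [1.2, 4.7, -0.7]
grip_width: 0.059
finger_force: 35.5
```

```bash
python3 -c "
from h import *
st(); print(bot.observe()['moment'])"
```

```text
t 8.88 q [-0.17  0.65 -0.36  1.65  0.28  0.89  1.77] p [0.5974 0.1972 0.1424] rpy [ 3.141e+00  1.000e-03 -2.297e+00] F [ 1.2  4.7 -0.7] w 0.059 ff 35.5
[ 1.25049086 -0.28895944  0.16099317]
```

{"fn": "move_arm", "kwargs": {
  "series": [
    [[0, 0, -0.2], [0, 0, 0], 40],
    [[0, 0, -0.4], [0, 0, 0], 40],
    [[0, 0, -0.4], [0, 0, 0], 40]
  ]
}}

```text
clock: 9.13
position: [0.5971, 0.1967, 0.1445]
tool_rot: [3.141, -0.0, -2.297]
force: [11.6, 7.7, -25.2]
grip_width: 0.0588
finger_force: 44.6
```

{"fn": "move_arm", "kwargs": {
  "series": [
    [[0, 0, 0.4], [0, 0, 0], 40],
    [[0, 0, 0.5], [0, 0, 0], 40],
    [[0, 0, 0.5], [0, 0, -0.1], 40],
    [[0, 0, 0.5], [0, 0, -0.2], 40],
    [[0, 0, 0.5], [0, 0, -0.25], 40],
    [[0, 0, 0.5], [0, 0, -0.25], 40]
  ]
}}

```text
clock: 9.63
position: [0.5975, 0.1967, 0.1414]
tool_rot: [-3.141, 0.001, -2.042]
force: [1.5, 4.9, -0.0]
grip_width: 0.0591
finger_force: 46.9
```

```bash
python3 -c "
from h import *
st(); print(bot.observe()['moment'])"
```

```text
t 9.63 q [-0.13  0.66 -0.43  1.65  0.33  0.9   1.99] p [0.5975 0.1967 0.1414] rpy [-3.141e+00  1.000e-03 -2.042e+00] F [ 1.5  4.9 -0. ] w 0.0591 ff 46.9
[ 1.23805002 -0.4568876   0.07753501]
```

{"fn": "move_arm", "kwargs": {
  "series": [
    [[0, 0, -0.2], [0, 0, 0], 40],
    [[0, 0, -0.4], [0, 0, 0], 40],
    [[0, 0, -0.5], [0, 0, 0], 40],
    [[0, 0, -0.5], [0, 0, 0], 40]
  ]
}}

```text
clock: 9.97
position: [0.5973, 0.1968, 0.1463]
tool_rot: [-3.142, 0.001, -2.046]
force: [2.9, 4.7, -2.5]
grip_width: 0.0588
finger_force: 46.5
```

{"fn": "move_arm", "kwargs": {
  "series": [
    [[0, 0, -0.4], [0, 0, 0], 40],
    [[0, 0, -0.8], [0, 0, 0], 40],
    [[0, 0, -0.8], [0, 0, 0], 40]
  ]
}}

```text
clock: 10.22
position: [0.5974, 0.1968, 0.1548]
tool_rot: [-3.141, 0.001, -2.046]
force: [1.4, 2.1, 0.3]
grip_width: 0.0591
finger_force: 46.6
```

{"fn": "move_arm", "kwargs": {
  "series": [
    [[0, 0, -2], [0, 0, 0], 40],
    [[0, 0, -4], [0, 0, 0], 40],
    [[0, 0, -6], [0, 0, 0], 40],
    [[0, 0, -8], [0, 0, 0], 40],
    [[0, 0, -11], [0, 0, 0], 40],
    [[0, 0, -11], [0, 0, 0], 40],
    [[0, 0, -11], [0, 0, 0], 40]
  ]
}}

```text
clock: 10.8
position: [0.5975, 0.1961, 0.2654]
tool_rot: [-3.14, 0.001, -2.046]
force: [-0.3, 0.2, -1.2]
grip_width: 0.0592
finger_force: 46.7
```

```bash
python3 - <<'E'
from h import *
st()
s,p,d=grab('side'); save(p[100:360,150:450],'s2'); X=cloud('side',s,d)
for t in ['cap','dish_in']:
    for m in bot.trace('side',t)[:2]:
        M=X[m['mask']]; M=M[~np.isnan(M[:,0])]; print(t,m['conf'],m['bbox'],np.percentile(M,3,0).round(3),np.percentile(M,97,0).round(3))
        if t=='dish_in': print(cv2.minAreaRect((M[:,:2]*1000).astype(np.float32)))
s,p,d=grab('wrist'); save(p,'w2'); X=cloud('wrist',s,d)
for m in bot.trace('wrist','dish_in')[:2]:
    M=X[m['mask']]; M=M[~np.isnan(M[:,0])]; print(t,m['conf'],m['bbox'],cv2.minAreaRect((M[:,:2]*1000).astype(np.float32)))
rel([.458,.081,.27],down(-2.046)); rel([.458,.081,.14],down(-2.046))
E
```

```text
t 10.8 q [-0.1   0.53 -0.46  1.53  0.25  1.14  2.05] p [0.5975 0.1961 0.2654] rpy [-3.140e+00  1.000e-03 -2.046e+00] F [-0.3  0.2 -1.2] w 0.0592 ff 46.7
cap 0.96 [243.3, 144.2, 274.1, 177.7] [0.551 0.149 0.219] [0.626 0.207 0.294]
cap 0.74 [247.4, 296.8, 270.6, 326.0] [ 0.397 -0.225 -0.001] [ 0.438 -0.132  0.016]
dish_in 0.62 [202.3, 235.6, 266.5, 278.7] [ 0.381  0.011 -0.001] [0.532 0.15  0.01 ]
((460.4512023925781, 86.53591918945312), (165.3631134033203, 158.1294708251953), 15.709864616394043)
dish_in 0.56 [257.8, 0.0, 414.6, 115.3] ((457.0003662109375, 83.31642150878906), (157.0979461669922, 135.65744018554688), 14.897394180297852)
dish_in 0.16 [192.5, 164.9, 368.1, 353.4] ((649.4737548828125, 292.8340148925781), (306.0084533691406, 252.15528869628906), 76.91642761230469)
shift [16.58  7.09 -0.65] turn [ 0.001 -0.001  0.001]
shift [16.56  7.07 12.35] turn [ 0.001 -0.001  0.001]
```

View pics/s2.png

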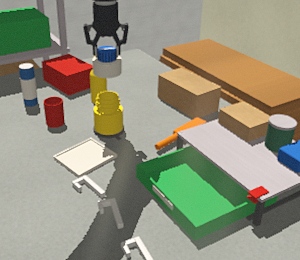

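The cap is off, held upright above the canister at crop (106,60). Next it goes to the dish.

{"fn": "move_arm", "kwargs": {
  "series": [
    [[16.6, 7.1, 0], [0, 0, 0.6], 40],
    [[16.6, 7.1, 0], [0, 0, 0.6], 40],
    [[16.6, 7.1, 0], [0, 0, 0.6], 40],
    [[16.6, 7.1, 0], [0, 0, 0.6], 40],
    [[16.6, 7.1, 0], [0, 0, 0.6], 40],
    [[16.6, 7.1, 0], [0, 0, 0.6], 40],
    [[16.6, 7.1, 4], [0, 0, 0.6], 40],
    [[16.6, 7.1, 8], [0, 0, 0.6], 40],
    [[16.6, 7.1, 11], [0, 0, 0.6], 40],
    [[16.6, 7.1, 14], [0, 0, 0.6], 40],
    [[16.6, 7.1, 16], [0, 0, 0.6], 40],
    [[16.6, 7.1, 18], [0, 0, 0.6], 40],
    [[16.6, 7.1, 19], [0, 0, 0.6], 40],
    [[16.6, 7.1, 20], [0, 0, 0.6], 40],
    [[16.6, 7.1, 20], [0, 0, 0.6], 40],
    [[16.6, 7.1, 20], [0, 0, 0.6], 40]
  ]
}}

```text
clock: 12.38
position: [0.4584, 0.0814, 0.0645]
tool_rot: [3.142, -0.0, -2.644]
force: [-0.3, -0.4, -0.0]
grip_width: 0.0592
finger_force: 46.8
```

{"fn": "move_arm", "kwargs": {
  "series": [
    [[0, 0, 0.2], [0, 0, 0], 40],
    [[0, 0, 0.4], [0, 0, 0], 40],
    [[0, 0, 0.5], [0, 0, 0], 40],
    [[0, 0, 0.5], [0, 0, 0], 40]
  ]
}}

```text
clock: 12.72
position: [0.4584, 0.0811, 0.0595]
tool_rot: [-3.141, 0.0, -2.645]
force: [-0.2, 0.5, -0.6]
grip_width: 0.0588
finger_force: 46.8
```

{"fn": "move_arm", "kwargs": {
  "series": [
    [[0, 0, 0.15], [0, 0, 0], 40],
    [[0, 0, 0.3], [0, 0, 0], 40],
    [[0, 0, 0.3], [0, 0, 0], 40]
  ]
}}

```text
clock: 12.97
position: [0.4585, 0.0813, 0.0563]
tool_rot: [-3.142, 0.0, -2.644]
force: [0.6, 0.5, 0.8]
grip_width: 0.0589
finger_force: 47.1
```

{"fn": "move_arm", "kwargs": {
  "series": [
    [[0, 0, 0.15], [0, 0, 0], 40],
    [[0, 0, 0.3], [0, 0, 0], 40],
    [[0, 0, 0.3], [0, 0, 0], 40]
  ]
}}

```text
clock: 13.22
position: [0.4595, 0.0821, 0.0545]
tool_rot: [-3.141, 0.003, -2.644]
force: [-1.6, 2.0, 26.4]
grip_width: 0.0589
finger_force: 51.8
```

{"fn": "move_arm", "kwargs": {
  "series": [
    [[0, 0, -0.2], [0, 0, 0], 40],
    [[0, 0, -0.2], [0, 0, 0], 100],
    [[0, 0, -0.2], [0, 0, 0], 100],
    [[0, 0, -0.2], [0, 0, 0], 100],
    [[0, 0, -0.2], [0, 0, 0], 100],
    [[0, 0, -3], [0, 0, 0], 100],
    [[0, 0, -7], [0, 0, 0], 100],
    [[0, 0, -11], [0, 0, 0], 100],
    [[0, 0, -15], [0, 0, 0], 100],
    [[0, 0, -19], [0, 0, 0], 100],
    [[0, 0, -19], [0, 0, 0], 100]
  ]
}}

```text
clock: 14.13
position: [0.4607, 0.0819, 0.2497]
tool_rot: [-3.139, 0.008, -2.645]
force: [0.8, -0.1, -0.2]
grip_width: 0.0854
finger_force: 0.0
```

```bash
python3 - <<'E'
from h import *
st()
s,p,d=grab('side'); X=cloud('side',s,d)
for m in bot.trace('side','cap')[:1]:
        M=X[m['mask']]; M=M[~np.isnan(M[:,0])]; print(m['conf'],m['bbox'],np.percentile(M,3,0).round(3),np.percentile(M,97,0).round(3)); 
        T=M[M[:,2]>.078]; print(T[:,:2].mean(0),np.polyfit(T[:,0],T[:,2],1),np.polyfit(T[:,1],T[:,2],1))
s,p,d=grab('wrist'); save(p,'w3')
E
```

```text
t 14.13 q [ 0.02  0.26 -0.38  1.97  0.12  0.92  1.64] p [0.4607 0.0819 0.2497] rpy [-3.139  0.008 -2.645] F [ 0.8 -0.1 -0.2] w 0.0854 ff 0.0
0.75 [221.6, 228.1, 252.0, 268.3] [0.411 0.034 0.009] [0.492 0.099 0.086]
[0.45360228 0.07419219] [0.01976367 0.07486023] [0.03076632 0.08154245]
```

View pics/w3.png

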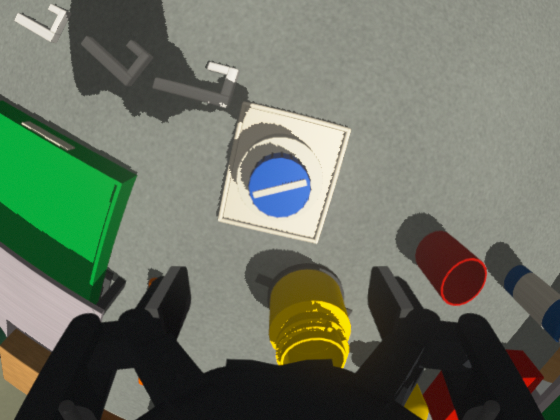

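The cap sits upright in the dish at (280,185). The cup is at (440,265). I'll fit a kinematic model from the logged poses so I can plan the pouring posture.

```bash
cat > kin.py <<'E'
import numpy as np
from scipy.spatial.transform import Rotation as Ro
from scipy.optimize import least_squares
L=[([-1.188185,.521996,-.036326,1.599965,.021189,1.021139,-.112776],[.27332,.5617,.23075],[-3.14047,0,2.68879]),
([-.45,.51,.06,1.57,-.03,1.06,.73],[.5956,.1982,.2503],[3.141,-.001,2.69]),
([-.81,.73,.62,1.69,-.52,.89,-1.26],[.5965,.1978,.1389],[-3.142,.001,.284]),
([-.9,.79,.8,1.7,-.67,.95,-1.82],[.5972,.1972,.1396],[-3.141,0,-.409]),
([-.52,.64,.16,1.68,-.13,.84,.12],[.5978,.1966,.1397],[3.14,0,1.996]),
([-.22,.64,-.29,1.66,.22,.87,1.52],[.5976,.1973,.1397],[3.141,.002,-2.596]),
([-.13,.66,-.43,1.65,.33,.9,1.99],[.5975,.1967,.1414],[-3.141,.001,-2.042]),
([-.1,.53,-.46,1.53,.25,1.14,2.05],[.5975,.1961,.2654],[-3.14,.001,-2.046]),
([.02,.26,-.38,1.97,.12,.92,1.64],[.4607,.0819,.2497],[-3.139,.008,-2.645])]
def fk(q,P,s,full=False):
    c0,d1,d3,ae,d5,d7,aw,c7=P
    z=lambda a:Ro.from_euler('z',a); y=lambda a:Ro.from_euler('y',a)
    R=z(s[0]*q[0]+c0); p=np.array([0,0,d1]); pts=[p]
    R=R*y(q[1])*z(s[1]*q[2]); p=p+R.apply([ae,0,d3]); pts.append(p)
    R=R*y(q[3]); p=p+R.apply([-ae,0,0]); R=R*z(s[2]*q[4]); p=p+R.apply([0,0,d5]); pts.append(p)
    R=R*y(q[5]); p=p+R.apply([aw,0,0]); pts.append(p); p=p+R.apply([0,0,d7]); R=R*z(s[3]*q[6]+c7)
    return (p,R,pts) if full else (p,R)
def res(P,s):
    o=[]
    for q,p,r in L:
        a,R=fk(q,P,s); o+=list(a-p)+list(.3*(Ro.from_euler('xyz',r).inv()*R).as_rotvec())
    return o
def fit():
    best=None
    import itertools
    for s in itertools.product([1,-1],repeat=4):
        for c0 in (0,-.07,2.3,3.1):
          for c7 in (0,1.57,3.14,-1.57):
            f=least_squares(res,[c0,.3,.4,0,.4,.2,0,c7],args=(s,),max_nfev=60,kwargs={})
            if best is None or f.cost<best[0]: best=(f.cost,s,f.x)
    return best
if __name__=='__main__':
    b=fit(); print(b[0],b[1],b[2].round(4)); print(np.round(np.array(res(b[2],b[1])).reshape(-1,6)*1000,1))
    import pickle; pickle.dump(b,open('kin.pkl','wb'))
E
time python3 kin.py
```

```text
0.0005876081143540997 (-1, -1, -1, -1) [-0.0913 -0.5199  0.5212  0.0109  0.3892 -0.4994 -0.0173  1.4782]
[[ -2.    0.7   0.6  -0.    0.   -0.4]
 [ -2.5  -1.   -1.1   0.3  -1.5   1.5]
 [ -2.2  -1.2 -13.8  -0.4   0.9  -1.3]
 [ -2.   -7.1 -18.1  -1.8   0.3  -0.3]
 [  2.9   2.6  -2.9   2.8   0.7   0.1]
 [  0.9  -0.6  10.1  -0.8  -0.8  -0.7]
 [  2.7   0.9  11.3   0.2  -1.   -2.2]
 [  1.6  -5.    5.9  -0.3   0.3   1.5]
 [ -4.7  11.7   7.9   0.1  -1.3   1.8]]
real	0m58.409s
user	0m58.416s
sys	0m0.146s
```

```bash
python3 -c "
from h import *
rel([.45,.28,.32],down(np.pi/2))"
```

```text
shift [-8.77 17.89 -7.69] turn [-0.     0.     2.068]
```

{"fn": "move_arm", "kwargs": {
  "series": [
    [[-8.8, 17.9, -7.7], [0, 0, 2.07], 100],
    [[-8.8, 17.9, -7.7], [0, 0, 2.07], 100],
    [[-8.8, 17.9, -7.7], [0, 0, 2.07], 100],
    [[-8.8, 17.9, -7.7], [0, 0, 2.07], 100],
    [[-8.8, 17.9, -7.7], [0, 0, 2.07], 100],
    [[-8.8, 17.9, -7.7], [0, 0, 2.07], 100],
    [[-8.8, 17.9, -7.7], [0, 0, 2.07], 100],
    [[-8.8, 17.9, -7.7], [0, 0, 2.07], 100],
    [[-8.8, 17.9, -7.7], [0, 0, 2.07], 100],
    [[-8.8, 17.9, -7.7], [0, 0, 2.07], 100],
    [[-8.8, 17.9, -7.7], [0, 0, 2.07], 100],
    [[-8.8, 17.9, -7.7], [0, 0, 2.07], 100],
    [[-8.8, 17.9, -7.7], [0, 0, 2.07], 100],
    [[-8.8, 17.9, -7.7], [0, 0, 2.07], 100],
    [[-8.8, 17.9, -7.7], [0, 0, 2.07], 100],
    [[-8.8, 17.9, -7.7], [0, 0, 2.07], 100],
    [[-8.8, 17.9, -7.7], [0, 0, 2.07], 100],
    [[-8.8, 17.9, -7.7], [0, 0, 2.07], 100]
  ]
}}

```text
clock: 15.78
position: [0.4498, 0.2803, 0.3185]
tool_rot: [-3.139, 0.002, 1.562]
force: [-0.0, -0.2, -0.5]
grip_width: 0.0854
finger_force: 0.0
```

```bash
python3 -c "
from h import *
st()
s=bot.observe(); print(list(s['qpos'].round(4)),list(s['position'].round(4)),list(s['tool_rot'].round(4)))"
```

```text
t 15.78 q [-0.58  0.29 -0.11  1.73  0.04  1.13 -0.71] p [0.4498 0.2803 0.3185] rpy [-3.139e+00  2.000e-03  1.562e+00] F [-0.  -0.2 -0.5] w 0.0854 ff 0.0
[np.float64(-0.5792), np.float64(0.2866), np.float64(-0.1144), np.float64(1.7304), np.float64(0.0359), np.float64(1.1296), np.float64(-0.7129)] [np.float64(0.4498), np.float64(0.2803), np.float64(0.3185)] [np.float64(-3.1394), np.float64(0.002), np.float64(1.5623)]
```

{"fn": "move_arm", "kwargs": {
  "series": [
    [[0, 0, 0], [0, 0.9, 0], 100],
    [[0, 0, 0], [0, 0.9, 0], 100],
    [[0, 0, 0], [0, 0.9, 0], 100],
    [[0, 0, 0], [0, 0.9, 0], 100],
    [[0, 0, 0], [0, 0.9, 0], 100],
    [[0, 0, 0], [0, 0.9, 0], 100],
    [[0, 0, 0], [0, 0.9, 0], 100],
    [[0, 0, 0], [0, 0.9, 0], 100],
    [[0, 0, 0], [0, 0.9, 0], 100],
    [[0, 0, 0], [0, 0.9, 0], 100]
  ]
}}

```text
clock: 16.62
position: [0.4501, 0.2795, 0.3187]
tool_rot: [-3.139, -0.898, 1.567]
force: [0.2, 0.5, 0.1]
grip_width: 0.0849
finger_force: 0.0
```

```bash
python3 -c "
from h import *
st()
s=bot.observe(); print(list(s['qpos'].round(4)),list(s['position'].round(4)),list(s['tool_rot'].round(4)))"
```

```text
t 16.62 q [ 0.06  0.31 -0.3   2.07 -1.1   0.91  0.56] p [0.4501 0.2795 0.3187] rpy [-3.139 -0.898  1.567] F [0.2 0.5 0.1] w 0.0849 ff 0.0
[np.float64(0.0613), np.float64(0.309), np.float64(-0.2962), np.float64(2.0664), np.float64(-1.0971), np.float64(0.9133), np.float64(0.5564)] [np.float64(0.4501), np.float64(0.2795), np.float64(0.3187)] [np.float64(-3.1389), np.float64(-0.8977), np.float64(1.5668)]
```

```bash
cat > kin2.py <<'E'
from kin import *
import itertools,pickle
L+=[([-.5792,.2866,-.1144,1.7304,.0359,1.1296,-.7129],[.4498,.2803,.3185],[-3.1394,.002,1.5623]),
([.0613,.309,-.2962,2.0664,-1.0971,.9133,.5564],[.4501,.2795,.3187],[-3.1389,-.8977,1.5668])]
def fk(q,P,s,full=False):
    c0,d1,d3,ae,ae2,d5,d7,aw,c7,y2=P
    z=lambda a:Ro.from_euler('z',a); y=lambda a:Ro.from_euler('y',a)
    R=z(s[0]*q[0]+c0); p=R.apply([y2,0,d1]); pts=[p]
    R=R*y(q[1])*z(s[1]*q[2]); p=p+R.apply([ae,0,d3]); pts.append(p)
    R=R*y(q[3]); p=p+R.apply([ae2,0,0]); R=R*z(s[2]*q[4]); p=p+R.apply([0,0,d5]); pts.append(p)
    R=R*y(q[5]); p=p+R.apply([aw,0,0]); pts.append(p); p=p+R.apply([0,0,d7]); R=R*z(s[3]*q[6]+c7)
    return (p,R,pts) if full else (p,R)
def res(P,s):
    o=[]
    for q,p,r in L:
        a,R=fk(q,P,s); o+=list(a-p)+list(.3*(Ro.from_euler('xyz',r).inv()*R).as_rotvec())
    return o
if __name__=='__main__':
    out=[]
    for s in itertools.product([1,-1],repeat=2):
        s=(-1,)+s+(-1,)
        f=least_squares(res,[-.09,.35,.4,0,0,.4,.25,0,1.48,0],args=(s,)); out.append((f.cost,s,f.x))
    b=min(out,key=lambda o:o[0]); print([(o[0],o[1]) for o in out]); print(b[1],b[2].round(4)); print(np.round(np.array(res(b[2],b[1])).reshape(-1,6)*1000,1)); pickle.dump(b,open('kin.pkl','wb'))
E
python3 kin2.py
```

```text
[(np.float64(0.7046327554349798), (-1, 1, 1, -1)), (np.float64(0.36466391284456334), (-1, 1, -1, -1)), (np.float64(0.39251921336719614), (-1, -1, 1, -1)), (np.float64(0.0010110366726394694), (-1, -1, -1, -1))]
(-1, -1, -1, -1) [-0.0897  0.3158  0.5567 -0.0164  0.0414  0.4106  0.3261 -0.019   1.483
  0.0167]
[[ -1.7   3.1  -0.5  -0.    0.    0.6]
 [  4.6   0.1  -2.7   0.3  -1.5   2.4]
 [ -6.2   1.8 -11.   -0.4   0.9  -0.3]
 [-10.5  -7.2 -15.   -1.8   0.3   0.7]
 [ -6.8   3.1  -0.8   2.8   0.7   1.1]
 [  1.7   2.   11.6  -0.8  -0.8   0.3]
 [  4.8   1.2  12.7   0.2  -1.   -1.2]
 [  8.7  -5.1   4.2  -0.3   0.3   2.5]
 [ -7.8   7.    4.6   0.1  -1.3   2.8]
 [ -6.8   7.6  -4.1   0.    0.    0.6]
 [  9.7  -1.4   1.  -21.   -0.9  -9.6]]
```

```bash
cat > kin3.py <<'E'
from kin2 import L
import numpy as np,pickle
from scipy.spatial.transform import Rotation as Ro
from scipy.optimize import least_squares
z=lambda a:Ro.from_euler('z',a); y=lambda a:Ro.from_euler('y',a)
def fk(q,P,full=False):
    c0,d1,x1,y1,d3,x3,y3,x4,d5,x5,y5,d7,x6,c7=P
    R=z(c0-q[0]); p=R.apply([x1,y1,d1]); pts=[p]
    R=R*y(q[1])*z(-q[2]); p=p+R.apply([x3,y3,d3]); pts.append(p)
    R=R*y(q[3]); p=p+R.apply([x4,0,0]); R=R*z(-q[4]); p=p+R.apply([x5,y5,d5]); pts.append(p)
    R=R*y(q[5]); p=p+R.apply([x6,0,0]); pts.append(p); p=p+R.apply([0,0,d7]); R=R*z(-q[6]+c7)
    return (p,R,pts) if full else (p,R)
def res(P):
    o=[]
    for q,p,r in L:
        a,R=fk(q,P); o+=list(a-p)+list(.3*(Ro.from_euler('xyz',r).inv()*R).as_rotvec())
    return o
def load(): return pickle.load(open('kin.pkl','rb'))
LO=np.array([-2.91,-.3,-1.5,.17,-1.26,.16,-2.52])+.06; HI=np.array([2.91,2.13,1.42,2.43,4.41,1.93,2.52])-.06
def ik(p,R,q0,P,w=.02):
    f=least_squares(lambda q:np.r_[(fk(q,P)[0]-p)*5,(R.inv()*fk(q,P)[1]).as_rotvec(),w*(q-q0)],np.clip(q0,LO+1e-3,HI-1e-3),bounds=(LO,HI),max_nfev=200)
    a,b=fk(f.x,P); return f.x,np.linalg.norm(a-p),np.linalg.norm((R.inv()*b).as_rotvec())
if __name__=='__main__':
    f=least_squares(res,[-.09,.33,0,0,.5,0,0,0,.41,0,0,.3,0,1.48]); print(f.cost,f.x.round(4)); print(np.round(np.array(f.fun).reshape(-1,6)*1000,1)); pickle.dump(f.x,open('kin.pkl','wb'))
E
python3 kin3.py
```

```text
6.88800207545968e-05 [ 3.0000e-03  3.1390e-01 -3.4000e-03 -2.1300e-02  5.2910e-01 -7.0000e-04
 -3.9500e-02 -7.4000e-03  4.1690e-01  6.3000e-03  5.0000e-04  3.2390e-01
 -6.2000e-03  1.5726e+00]
[[-0.9 -0.3  0.1 -0.  -0.  -0.4]
 [ 2.5 -3.2  1.   0.2 -1.5  1.5]
 [ 1.8  3.7 -0.6 -0.3  0.9 -1.2]
 [ 0.  -2.7  0.3 -1.8  0.5 -0.2]
 [-4.5  0.7 -1.3  2.9  0.5  0.2]
 [-1.2  2.   1.6 -0.9 -0.7 -0.7]
 [ 0.7  3.1 -0.3  0.1 -1.1 -2.1]
 [ 1.7 -3.5 -0.8 -0.3  0.3  1.5]
 [ 0.2 -1.3  0.5 -0.3 -1.4  1.8]
 [-1.  -0.  -0.4 -0.  -0.  -0.4]
 [ 0.5 -0.  -0.2  0.7  0.  -0. ]]
```

```bash
cat > plan.py <<'E'
from kin3 import *
P=load(); can=np.array([.597,.197]); cup=np.array([.4505,.3295])
cyl=[(.597,.197,.05,.132),(.66,.405,.034,.19),(.42,.512,.03,.16),(.457,.082,.047,.09)]
def Rg(phi,a):
    c,s=np.cos(a),np.sin(a); h=np.array([np.cos(phi),np.sin(phi),0]); k=np.array([0,0,1.])
    zt=s*h-c*k; xt=c*h+s*k; return Ro.from_matrix(np.stack([xt,np.cross(zt,xt),zt],1))
def clear(q,skip_cup=True):
    p,R,pts=fk(q,P,True); b=-R.as_matrix()[:,2]; m=1
    S=[(p+b*t,.043) for t in np.arange(.085,.2,.02)]+[(pts[3]*(1-t)+(p+b*.2)*t,.055) for t in (0,.3,.6,1)]+[(pts[2]*(1-t)+pts[1]*t,.06) for t in np.linspace(0,.8,6)]+[(p+b*t,.03) for t in (.0,.03,.06)]
    for c,r in S:
        m=min(m,c[2]-r)
        for x,y,R_,h in cyl:
            d=np.hypot(c[0]-x,c[1]-y)-R_; dz=c[2]-h
            m=min(m,(np.hypot(max(d,0),max(dz,0)) if max(d,dz)>0 else max(d,dz))-r)
        if c[0]>.69 and c[1]<0: m=min(m,c[2]-.16-r)
    return m
D0=.025
def grasp(phi,a,h,lift=0,xy=cup):
    R=Rg(phi,a); return np.r_[xy,h+lift]+D0*R.as_matrix()[:,2],R
def pour(psi,xi,a,h,th,off=.012):
    "cup mid & tool pose with cup tilted th towards azimuth psi, gripper azimuth xi round the cup axis"
    m=np.array([np.cos(psi),np.sin(psi),0]); k=np.array([-m[1],m[0],0]); Q=Ro.from_rotvec(k*th)
    lip=np.r_[can,0]-off*m; f=np.clip(th/np.radians(85),0,1); lip[2]=.275+(.157-.275)*f
    mid=lip-Q.apply(.045*np.array([0,0,1])+.034*m)
    R=Q*Rg(xi,a); return mid+Q.apply([0,0,h-.045])+D0*R.as_matrix()[:,2],R,mid
E
cat > search.py <<'E'
from plan import *
import itertools,sys
h=.055; TH=np.radians(118)
seeds=[np.array(q) for q in [(.06,.31,-.3,2.07,-1.1,.91,.56),(-.6,.4,-.1,1.7,0,1.1,0),(-.6,.5,0,1.9,1.5,1.2,0),(-.6,.5,0,1.9,3.,1.0,0)]]
ga={}
for a in (.7,.95,1.2):
    for phi in np.arange(-np.pi,np.pi,np.pi/6):
        b=[]
        for si,s in enumerate(seeds):
            p,R=grasp(phi,a,h); q,e,o=ik(p,R,s,P)
            if e<.004 and o<.03: b.append((clear(q),si,q))
        if b:
            b=max(b,key=lambda t:t[0]); ga[a,phi]=b
            if b[0]>-.005: print('G a%.2f phi%.2f clr %.3f'%(a,phi,b[0]),b[1],b[2].round(2))
r=[]
for a in (.7,.95,1.2):
    for psi,xi in itertools.product(np.arange(-np.pi,np.pi,np.pi/6),repeat=2):
        for si,s in enumerate(seeds):
            p,R,_=pour(psi,xi,a,h,TH); q,e,o=ik(p,R,s,P)
            if e<.004 and o<.03: r.append((clear(q),a,psi,xi,si,q))
r.sort(key=lambda t:-t[0])
for t in r[:25]: print('P clr %.3f a%.2f psi%.2f xi%.2f s%d'%t[:5],t[5].round(2))
E
time timeout 500 python3 search.py
```

```text
G a0.70 phi-3.14 clr 0.006 0 [-0.43  1.   -0.21  1.42 -0.21  1.33  1.08]
G a0.70 phi-2.62 clr 0.006 0 [-0.57  1.04 -0.2   1.33  0.03  1.48  1.34]
G a0.70 phi-2.09 clr 0.006 0 [-0.71  1.02 -0.2   1.37  0.28  1.48  1.61]
G a0.70 phi-1.57 clr -0.000 0 [-0.82  0.96 -0.2   1.53  0.54  1.34  1.84]
G a0.70 phi-1.05 clr 0.006 1 [-0.82  0.89 -0.34  1.76  0.91  1.2   1.92]
G a0.70 phi-0.52 clr 0.006 1 [-1.8   1.31  1.14  2.08 -1.05  0.44 -2.26]
G a0.70 phi-0.00 clr 0.006 3 [-1.6   0.99  0.76  2.3   3.03  0.28  0.47]
G a0.70 phi0.52 clr 0.006 3 [-0.54  0.75 -0.39  2.37  2.53  0.75  1.98]
G a0.70 phi1.05 clr 0.006 3 [-0.86  0.8   0.36  2.36  3.81  0.83  1.25]
G a0.70 phi1.57 clr 0.006 2 [ 0.34  1.07 -1.07  2.1   1.23  0.22 -1.46]
G a0.70 phi2.09 clr 0.006 1 [ 0.03  0.92 -0.61  1.86 -0.39  0.6   0.47]
G a0.70 phi2.62 clr 0.006 1 [-0.15  0.97 -0.47  1.61 -0.24  1.02  0.7 ]
G a0.95 phi-2.09 clr 0.010 0 [-0.75  1.16 -0.16  1.18  0.28  1.76  1.64]
G a0.95 phi-0.52 clr 0.010 1 [-1.94  1.58  1.25  2.06 -1.03  0.48 -2.44]
G a0.95 phi-0.00 clr 0.010 3 [-1.75  1.2   0.79  2.35  2.64  0.47  0.59]
G a0.95 p
[... 1573 characters left out ...]
31 -0.69]
P clr 0.037 a0.70 psi1.57 xi1.05 s2 [-0.94  1.02  0.18  1.59  0.98  1.6  -1.49]
P clr 0.037 a0.70 psi1.57 xi1.05 s1 [-1.22  1.16  0.67  1.6   0.68  1.31 -1.28]
P clr 0.037 a0.70 psi1.57 xi1.05 s3 [-0.75  1.   -0.12  1.57  1.13  1.79 -1.57]
P clr 0.037 a0.70 psi2.62 xi-3.14 s2 [-0.87  0.93 -0.    1.83  1.37  1.51 -0.72]
P clr 0.037 a0.70 psi2.62 xi-3.14 s3 [-0.73  0.93 -0.21  1.82  1.45  1.65 -0.73]
P clr 0.036 a0.70 psi-2.09 xi-1.57 s2 [-0.04  0.84 -0.22  2.34  3.64  1.38 -0.95]
P clr 0.036 a0.70 psi-2.09 xi-1.57 s3 [-0.01  0.84 -0.26  2.34  3.64  1.36 -0.93]
P clr 0.036 a0.70 psi-2.62 xi-2.09 s0 [ 0.12  1.04 -0.91  2.37  2.84  1.69 -0.4 ]
real	4m15.827s
user	4m13.374s
sys	0m0.149s
```

```bash
cat > path.py <<'E'
from plan import *
import itertools
h=.055; TH=np.radians(120)
from workcell import bot
q00=np.array(bot.observe()['qpos'])
def seq(phi,xi,psi,a,verbose=False):
    W=[]
    for l in (.15,.08,.0,.08,.2): W.append(grasp(phi,a,h,l)+('g%.2f'%l,))
    p1=pour(psi,xi,a,h,0)[2]
    d=(xi-phi+np.pi)%(2*np.pi)-np.pi
    for f in (.33,.66,1): W.append(grasp(phi+d*f,a,h,0,None) if 0 else (np.r_[cup,.245]*(1-f)+(p1+[0,0,h-.045])*f+D0*Rg(phi+d*f,a).as_matrix()[:,2],Rg(phi+d*f,a),'t%.2f'%f))
    for th in np.linspace(0,TH,9)[1:]: W.append(pour(psi,xi,a,h,th)[:2]+('th%.0f'%np.degrees(th),))
    q=q00; mc=1; ms=0
    for i,(p,R,n) in enumerate(W):
        q1,e,o=ik(p,R,q,P,.01); 
        if e>.005 or o>.04: return None
        c=clear(q1) if i!=2 else 1
        if i: ms=max(ms,abs(q1-q).max())
        mc=min(mc,c); q=q1
        if verbose: print(n,p.round(3),'clr %.3f'%c,q.round(2))
    return mc,ms
if __name__=='__main__':
    out=[]
    for a in (.7,):
        for phi in (2.62,3.14,-2.62,-2.09):
            for xi in (2.09,2.62,3.14,-2.62):
                for psi in (2.09,2.62,3.14,-2.62,-2.09):
                    r=seq(phi,xi,psi,a)
                    if r: out.append(r+(phi,xi,psi,a))
    out.sort(key=lambda t:t[1]-3*t[0])
    for o in out[:10]: print(np.round(o,3))
    if out: print(seq(*out[0][2:],verbose=True))
E
time timeout 400 python3 path.py
```

```text
[ 0.014  0.202 -2.62   2.62   2.09   0.7  ]
[0.014 0.203 3.14  2.62  2.09  0.7  ]
[0.014 0.204 2.62  2.62  2.09  0.7  ]
[0.016 0.239 3.14  2.09  2.09  0.7  ]
[ 0.016  0.24  -2.62   2.09   2.09   0.7  ]
[0.016 0.242 2.62  2.09  2.09  0.7  ]
[ 0.014  0.249 -2.09   2.62   2.09   0.7  ]
[ 0.016  0.317 -2.09   2.09   2.09   0.7  ]
[-1.00e-03  2.83e-01  2.62e+00  2.62e+00 -2.09e+00  7.00e-01]
[-1.00e-03  2.86e-01  3.14e+00  2.62e+00 -2.09e+00  7.00e-01]
g0.15 [0.437 0.321 0.186] clr 0.112 [-0.53  0.86 -0.27  1.29  0.03  1.7   1.3 ]
g0.08 [0.437 0.321 0.116] clr 0.057 [-0.53  0.94 -0.27  1.32  0.05  1.59  1.3 ]
g0.00 [0.437 0.321 0.036] clr 1.000 [-0.54  1.04 -0.26  1.32  0.08  1.48  1.3 ]
g0.08 [0.437 0.321 0.116] clr 0.057 [-0.53  0.94 -0.27  1.32  0.05  1.59  1.3 ]
g0.20 [0.437 0.321 0.236] clr 0.144 [-0.53  0.81 -0.28  1.25  0.02  1.78  1.29]
t0.33 [0.491 0.27  0.224] clr 0.091 [-0.38  0.83 -0.21  1.23 -0.1   1.74  1.19]
t0.66 [0.546 0.218 0.223] clr 0.061 [-0.24  0.86 -0.14  1.18 -0.23  1.72  1.07]
t1.00 [0.606 0.165 0.221] clr 0.059 [-0.11  0.88 -0.08  1.13 -0.37  1.69  0.93]
th15 [0.612 0.154 0.207] clr 0.045 [-0.22  0.82 -0.01  1.2  -0.23  1.56  0.83]
th30 [0.618 0.144 0.197] clr 0.035 [-0.35  0.77  0.08  1.28 -0.08  1.44  0.7 ]
th45 [0.622 0.137 0.188] clr 0.028 [-0.5   0.76  0.17  1.35  0.08  1.35  0.52]
th60 [0.624 0.133 0.182] clr 0.024 [-0.66  0.78  0.27  1.41  0.24  1.29  0.33]
th75 [0.624 0.133 0.176] clr 0.019 [-0.81  0.85  0.37  1.45  0.38  1.28  0.12]
th90 [0.623 0.136 0.177] clr 0.018 [-0.95  0.95  0.46  1.47  0.49  1.32 -0.06]
th105 [0.619 0.142 0.19 ] clr 0.029 [-1.05  1.07  0.55  1.46  0.57  1.4  -0.2 ]
th120 [0.614 0.151 0.201] clr 0.014 [-1.12  1.2   0.62  1.43  0.63  1.5  -0.32]
(np.float64(0.013611831398902076), np.float64(0.20167791278234934))
real	1m21.489s
user	1m20.499s
sys	0m0.202s
```

```bash
sed -i 's/D0=.025/D0=.018/' plan.py; sed -i 's/^h=.055/h=.062/' path.py; cat > rp.py <<'E'
from path import *
from h import rel
E
python3 - <<'E'
from path import *
from h import rel
print(seq(2.62,2.62,2.09,.7,True))
for l in (.15,0): p,R=grasp(2.62,.7,h,l); rel(p,R)
E
```

```text
g0.15 [0.44  0.335 0.198] clr 0.123 [-0.28  0.71 -0.25  1.57 -0.44  1.3   0.75]
g0.08 [0.44  0.335 0.128] clr 0.078 [-0.28  0.8  -0.25  1.6  -0.43  1.19  0.81]
g0.00 [0.44  0.335 0.048] clr 1.000 [-0.28  0.92 -0.25  1.61 -0.43  1.08  0.86]
g0.08 [0.44  0.335 0.128] clr 0.078 [-0.28  0.8  -0.26  1.6  -0.43  1.19  0.8 ]
g0.20 [0.44  0.335 0.248] clr 0.142 [-0.28  0.65 -0.26  1.53 -0.44  1.38  0.71]
t0.33 [0.496 0.278 0.232] clr 0.098 [-0.2   0.72 -0.22  1.43 -0.4   1.46  0.79]
t0.66 [0.552 0.221 0.233] clr 0.071 [-0.13  0.79 -0.19  1.29 -0.36  1.57  0.84]
t1.00 [0.61  0.163 0.233] clr 0.071 [-0.07  0.88 -0.16  1.1  -0.32  1.7   0.89]
th15 [0.615 0.154 0.22 ] clr 0.058 [-0.17  0.81 -0.09  1.18 -0.18  1.58  0.79]
th30 [0.619 0.147 0.209] clr 0.047 [-0.3   0.76 -0.01  1.26 -0.02  1.47  0.65]
th45 [0.621 0.143 0.2  ] clr 0.039 [-0.45  0.75  0.07  1.33  0.14  1.38  0.47]
th60 [0.622 0.142 0.192] clr 0.031 [-0.61  0.77  0.17  1.4   0.3   1.34  0.27]
th75 [0.621 0.143 0.183] clr 0.022 [-0.77  0.83  0.26  1.44  0.45  1.33  0.07]
th90 [0.619 0.147 0.181] clr 0.019 [-0.9   0.92  0.35  1.45  0.56  1.38 -0.12]
th105 [0.615 0.154 0.191] clr 0.029 [-1.    1.04  0.43  1.44  0.64  1.47 -0.26]
th120 [0.61  0.163 0.199] clr 0.015 [-1.08  1.17  0.51  1.41  0.7   1.58 -0.37]
(np.float64(0.015435446907335247), np.float64(0.2049828331783684))
shift [-5.95 -0.96 11.87] turn [ 0.753 -0.18  -0.735]
shift [-17.68  -0.93  21.22] turn [ 0.753 -0.18  -0.735]
```

{"fn": "move_arm", "kwargs": {
  "series": [
    [[0, 0, 0], [0.4, -0.1, -0.4], 100],
    [[0, 0, 0], [0.4, -0.1, -0.4], 100],
    [[0, 0, 0], [0.4, -0.1, -0.4], 100],
    [[0, 0, 0], [0.4, -0.1, -0.4], 100],
    [[0, 0, 0], [0.753, -0.18, -0.735], 100],
    [[0, 0, 0], [0.753, -0.18, -0.735], 100],
    [[-2, -0.3, 4], [0.753, -0.18, -0.735], 100],
    [[-4, -0.7, 8], [0.753, -0.18, -0.735], 100],
    [[-5.95, -0.96, 11.87], [0.753, -0.18, -0.735], 100],
    [[-5.95, -0.96, 11.87], [0.753, -0.18, -0.735], 100],
    [[-5.95, -0.96, 11.87], [0.753, -0.18, -0.735], 100],
    [[-5.95, -0.96, 11.87], [0.753, -0.18, -0.735], 100],
    [[-5.95, -0.96, 11.87], [0.753, -0.18, -0.735], 100]
  ]
}}

```text
clock: 17.7
position: [0.4418, 0.3361, 0.2012]
tool_rot: [3.137, -0.696, 2.621]
force: [-0.1, -0.4, 0.9]
grip_width: 0.0858
finger_force: 0.0
```

```bash
python3 - <<'E'
from path import *
from h import *
st()
s,p,d=grab('wrist'); save(p,'w4'); X=cloud('wrist',s,d)
for m in bot.trace('wrist','cup_mid')[:2]:
    M=X[m['mask']]; M=M[~np.isnan(M[:,0])]; print(m['conf'],m['bbox'],len(M))
    T=M[(M[:,2]>.02)&(M[:,2]<.094)]; f=least_squares(lambda c:np.hypot(T[:,0]-c[0],T[:,1]-c[1])-.0335,[.45,.33],loss='soft_l1',f_scale=.002); print(f.x,np.abs(f.fun).mean())
    T=M[(M[:,2]>.084)&(M[:,2]<.096)]; print(cv2.minEnclosingCircle((T[:,:2]*1000).astype(np.float32)))
for l in (.15,0): p,R=grasp(2.62,.7,h,l); rel(p,R)
E
```

```text
t 17.7 q [-0.23  0.72 -0.34  1.56 -0.39  1.28  0.71] p [0.4418 0.3361 0.2012] rpy [ 3.137 -0.696  2.621] F [-0.1 -0.4  0.9] w 0.0858 ff 0.0
0.92 [235.9, 272.7, 322.8, 350.5] 3518
[0.4518914  0.32915795] 0.0025677867681384576
((449.86700439453125, 330.575439453125), 34.03755187988281)
0.29 [99.7, 386.5, 129.0, 416.9] 591
[0.45694094 0.09227459] 0.0010988456416754057
((0.0, 0.0), 0.0)
shift [-0.13 -0.12  0.3 ] turn [0.005 0.003 0.001]
shift [-9.75 -0.18 11.8 ] turn [0.005 0.003 0.001]
```

View pics/w4.png

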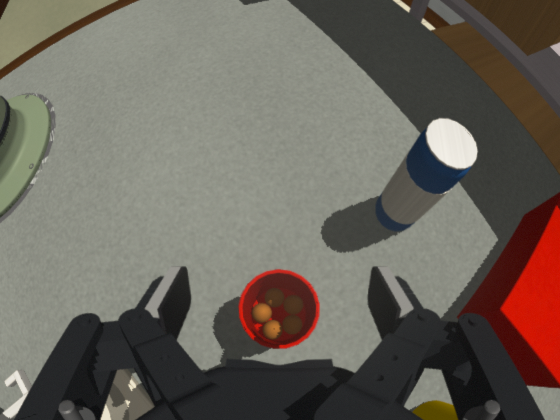

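The cup is centred between the fingers at (279,308), with about five balls in it. I'll descend and grip.

{"fn": "move_arm", "kwargs": {
  "series": [
    [[-2, -0.1, 2.4], [0, 0, 0], 100],
    [[-4, -0.1, 4.9], [0, 0, 0], 100],
    [[-6, -0.1, 7.3], [0, 0, 0], 100],
    [[-8, -0.1, 9.7], [0, 0, 0], 100],
    [[-9.2, -0.1, 11.1], [0, 0, 0], 100],
    [[-9.7, -0.1, 11.8], [0, 0, 0], 100],
    [[-9.7, -0.1, 11.8], [0, 0, 0], 100],
    [[-9.7, -0.1, 11.8], [0, 0, 0], 100],
    [[-9.7, -0.1, 11.8], [0, 0, 0], 40],
    [[-9.7, -0.1, 11.8], [0, 0, 0], 40],
    [[-9.7, -0.1, 11.8], [0, 0, 0], 40],
    [[-9.7, -0.1, 11.8], [0, 0, 0], 40],
    [[-9.7, -0.1, 11.8], [0, 0, 0], 40],
    [[-9.7, -0.1, 11.8], [0, 0, 0], 40]
  ],
  "squeeze": 40
}}

```text
clock: 18.97
position: [0.44, 0.3371, 0.0488]
tool_rot: [3.135, -0.698, 2.623]
force: [2.5, -1.9, 8.4]
grip_width: 0.0657
finger_force: 42.4
```

```bash
python3 -c "
from path import *
from h import *
st(); p,R=grasp(2.62,.7,h,.2); rel(p,R)"
```

```text
t 18.97 q [-0.24  0.93 -0.33  1.6  -0.37  1.06  0.81] p [0.44   0.3371 0.0488] rpy [ 3.135 -0.698  2.623] F [ 2.5 -1.9  8.4] w 0.0657 ff 42.4
shift [ 12.72  -0.05 -15.36] turn [0.004 0.002 0.002]
```

Lift, then check that the grasp holds.

{"fn": "move_arm", "kwargs": {
  "series": [
    [[0.5, 0, -0.6], [0, 0, 0], 40],
    [[1.5, 0, -1.8], [0, 0, 0], 40],
    [[3, 0, -3.7], [0, 0, 0], 40],
    [[5, 0, -6.1], [0, 0, 0], 40],
    [[7, 0, -8.5], [0, 0, 0], 40],
    [[9, 0, -11], [0, 0, 0], 40],
    [[11, 0, -13.4], [0, 0, 0], 40],
    [[12.7, 0, -15.4], [0, 0, 0], 40],
    [[12.7, 0, -15.4], [0, 0, 0], 40],
    [[12.7, 0, -15.4], [0, 0, 0], 40]
  ]
}}

```text
clock: 19.8
position: [0.4407, 0.3356, 0.2492]
tool_rot: [3.134, -0.697, 2.624]
force: [0.2, -0.5, -2.9]
grip_width: 0.0657
finger_force: 44.8
```

```bash
cat > wp.py <<'E'
from path import *
from h import *
import sys
s=bot.observe(); p0=s['position']; R0=Ro.from_euler('xyz',s['tool_rot'])
def row(p,R): return [list((R0.inv().apply(p-p0)*100).round(1)),list((R0.inv()*R).as_rotvec().round(3))]
st()
p1=pour(2.09,2.62,.7,h,0)[:2]
print('t',row(*p1))
for t in np.radians([15,30,45,60,70,80,85,90,95,100,105,110,115,120]): print(round(np.degrees(t)),row(*pour(2.09,2.62,.7,h,t)[:2]))
E
python3 wp.py; python3 - <<'E'
from h import *
s,p,d=grab('side'); X=cloud('side',s,d)
m=bot.trace('side','cup_mid')[0]; M=X[m['mask']]; M=M[~np.isnan(M[:,0])]; print(m['conf'],np.percentile(M,3,0),np.percentile(M,97,0))
E
```

```text
t 19.8 q [-0.23  0.66 -0.34  1.53 -0.4   1.36  0.67] p [0.4407 0.3356 0.2492] rpy [ 3.134 -0.697  2.624] F [ 0.2 -0.5 -2.9] w 0.0657 ff 44.8
t [[np.float64(-18.8), np.float64(-6.5), np.float64(-13.7)], [np.float64(0.004), np.float64(0.003), np.float64(0.003)]]
15 [[np.float64(-20.4), np.float64(-7.1), np.float64(-13.3)], [np.float64(0.106), np.float64(-0.223), np.float64(0.088)]]
30 [[np.float64(-21.6), np.float64(-7.5), np.float64(-12.9)], [np.float64(0.208), np.float64(-0.449), np.float64(0.172)]]
45 [[np.float64(-22.5), np.float64(-7.7), np.float64(-12.4)], [np.float64(0.309), np.float64(-0.675), np.float64(0.257)]]
60 [[np.float64(-23.1), np.float64(-7.8), np.float64(-11.9)], [np.float64(0.411), np.float64(-0.901), np.float64(0.341)]]
70 [[np.float64(-23.4), np.float64(-7.8), np.float64(-11.4)], [np.float64(0.479), np.float64(-1.052), np.float64(0.398)]]
80 [[np.float64(-23.6), np.float64(-7.7), np.float64(-10.9)], [np.float64(0.546), np.float64(-1.202), np.float64(0.454)]]
85 [[np.float64(-23.7), np.float64(-7.6), np.float64(-10.5)], [np.float64(0.58), np.float64(-1.278), np.flo
[... 245 characters left out ...]
64(0.538)]]
100 [[np.float64(-22.6), np.float64(-7.2), np.float64(-11.0)], [np.float64(0.681), np.float64(-1.504), np.float64(0.566)]]
105 [[np.float64(-22.2), np.float64(-7.1), np.float64(-11.1)], [np.float64(0.715), np.float64(-1.579), np.float64(0.595)]]
110 [[np.float64(-21.8), np.float64(-6.9), np.float64(-11.1)], [np.float64(0.749), np.float64(-1.655), np.float64(0.623)]]
115 [[np.float64(-21.5), np.float64(-6.8), np.float64(-11.1)], [np.float64(0.783), np.float64(-1.73), np.float64(0.651)]]
120 [[np.float64(-21.1), np.float64(-6.6), np.float64(-11.1)], [np.float64(0.816), np.float64(-1.806), np.float64(0.679)]]
0.59 [0.41666966 0.29355622 0.20099575] [0.47520721 0.35976898 0.2859133 ]
```

{"fn": "move_arm", "kwargs": {
  "series": [
    [[-3, -1, -2.2], [0, 0, 0], 40],
    [[-6, -2.1, -4.4], [0, 0, 0], 40],
    [[-9, -3.1, -6.6], [0, 0, 0], 40],
    [[-12, -4.2, -8.8], [0, 0, 0], 40],
    [[-15, -5.2, -11], [0, 0, 0], 40],
    [[-17.5, -6, -12.8], [0, 0, 0], 40],
    [[-18.8, -6.5, -13.7], [0, 0, 0], 40],
    [[-18.8, -6.5, -13.7], [0, 0, 0], 40],
    [[-19.6, -6.8, -13.5], [0.053, -0.112, 0.044], 40],
    [[-20.4, -7.1, -13.3], [0.106, -0.223, 0.088], 40],
    [[-21, -7.3, -13.1], [0.157, -0.336, 0.13], 40],
    [[-21.6, -7.5, -12.9], [0.208, -0.449, 0.172], 40],
    [[-22, -7.6, -12.7], [0.258, -0.562, 0.214], 40],
    [[-22.5, -7.7, -12.4], [0.309, -0.675, 0.257], 40],
    [[-22.8, -7.8, -12.1], [0.36, -0.788, 0.3], 40],
    [[-23.1, -7.8, -11.9], [0.411, -0.901, 0.341], 40],
    [[-23.1, -7.8, -11.9], [0.411, -0.901, 0.341], 40],
    [[-23.1, -7.8, -11.9], [0.411, -0.901, 0.341], 40]
  ]
}}

```text
clock: 21.4
position: [0.6189, 0.1452, 0.1868]
tool_rot: [-2.666, 0.249, 2.509]
force: [-0.1, 1.4, -1.5]
grip_width: 0.0654
finger_force: 45.6
```

```bash
python3 wp.py | grep -v '^15\|^30\|^45'; python3 - <<'E'
from h import *
for c in ('side','scene'):
    s,p,d=grab(c); X=cloud(c,s,d)
    m=bot.trace(c,'cup_mid')[0]; M=X[m['mask']]; M=M[~np.isnan(M[:,0])]; print(m['conf'],m['bbox'],np.percentile(M,2,0).round(3),np.percentile(M,98,0).round(3))
    if c=='side': save(cv2.resize(p[100:260,170:370],None,fx=3,fy=3),'s5')
E
```

```text
t 21.4 q [-0.58  0.77  0.1   1.4   0.35  1.35  0.24] p [0.6189 0.1452 0.1868] rpy [-2.666  0.249  2.509] F [-0.1  1.4 -1.5] w 0.0654 ff 45.6
t [[np.float64(0.6), np.float64(-1.5), np.float64(-4.8)], [np.float64(-0.413), np.float64(0.901), np.float64(-0.336)]]
60 [[np.float64(-0.5), np.float64(-0.3), np.float64(-0.3)], [np.float64(-0.005), np.float64(0.0), np.float64(0.008)]]
70 [[np.float64(-0.3), np.float64(0.0), np.float64(0.2)], [np.float64(0.063), np.float64(-0.15), np.float64(0.065)]]
80 [[np.float64(-0.0), np.float64(0.3), np.float64(0.6)], [np.float64(0.131), np.float64(-0.3), np.float64(0.123)]]
85 [[np.float64(0.2), np.float64(0.5), np.float64(0.8)], [np.float64(0.166), np.float64(-0.375), np.float64(0.151)]]
90 [[np.float64(0.3), np.float64(0.4), np.float64(0.4)], [np.float64(0.2), np.float64(-0.45), np.float64(0.18)]]
95 [[np.float64(0.4), np.float64(0.3), np.float64(-0.0)], [np.float64(0.234), np.float64(-0.525), np.float64(0.208)]]
100 [[np.float64(0.5), np.float64(0.2), np.float64(-0.4)], [np.float64(0.268), np.float64(-0.6), np.float64(0.237)]]
105 [[np.float64(0.7), np.float64(0.1), np.float64(-0.8)], [np.float64(0.302), np.float64(-0.675), np.float64(0.265)]]
110 [[np.float64(0.9), np.float64(0.1), np.float64(-1.1)], [np.float64(0.336), np.float64(-0.751), np.float64(0.294)]]
115 [[np.float64(1.2), np.float64(0.1), np.float64(-1.5)], [np.float64(0.37), np.float64(-0.826), np.float64(0.322)]]
120 [[np.float64(1.4), np.float64(0.1), np.float64(-1.8)], [np.float64(0.404), np.float64(-0.901), np.float64(0.351)]]
0.71 [255.3, 172.2, 288.2, 200.9] [0.582 0.088 0.157] [0.658 0.158 0.234]
0.84 [270.0, 190.6, 304.9, 226.0] [0.59  0.092 0.168] [0.674 0.172 0.246]
```

View pics/s5.png

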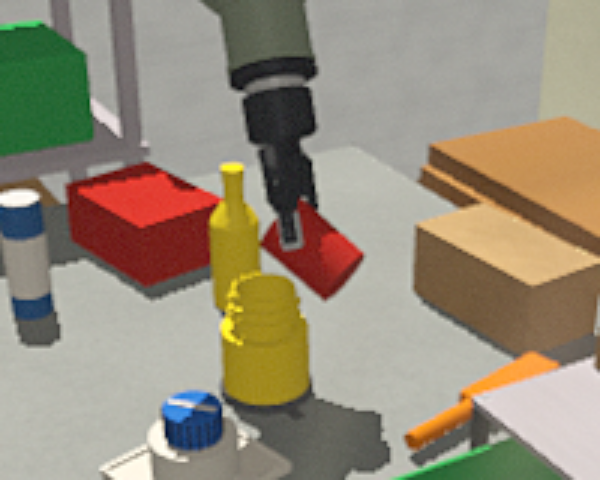

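{"fn": "move_arm", "kwargs": {
  "series": [
    [[-0.4, -0.2, 0], [0.03, -0.08, 0.035], 40],
    [[-0.3, 0, 0.2], [0.063, -0.15, 0.065], 40],
    [[-0.2, 0.2, 0.4], [0.1, -0.225, 0.095], 40],
    [[0, 0.3, 0.6], [0.131, -0.3, 0.123], 40],
    [[0.2, 0.5, 0.8], [0.166, -0.375, 0.151], 40],
    [[0.3, 0.4, 0.4], [0.2, -0.45, 0.18], 40],
    [[0.3, 0.4, 0.2], [0.217, -0.49, 0.194], 40],
    [[0.4, 0.3, 0], [0.234, -0.525, 0.208], 40],
    [[0.4, 0.3, 0], [0.234, -0.525, 0.208], 40],
    [[0.5, 0.2, -0.4], [0.268, -0.6, 0.237], 40],
    [[0.5, 0.2, -0.4], [0.268, -0.6, 0.237], 40],
    [[0.7, 0.1, -0.8], [0.302, -0.675, 0.265], 40],
    [[0.7, 0.1, -0.8], [0.302, -0.675, 0.265], 40],
    [[0.9, 0.1, -1.1], [0.336, -0.751, 0.294], 40],
    [[0.9, 0.1, -1.1], [0.336, -0.751, 0.294], 40],
    [[1.2, 0.1, -1.5], [0.37, -0.826, 0.322], 40],
    [[1.4, 0.1, -1.8], [0.404, -0.901, 0.351], 40],
    [[1.4, 0.1, -1.8], [0.404, -0.901, 0.351], 40],
    [[1.4, 0.1, -1.8], [0.404, -0.901, 0.351], 40],
    [[1.4, 0.1, -1.8], [0.404, -0.901, 0.351], 40]
  ]
}}

```text
clock: 23.27
position: [0.6132, 0.1584, 0.2009]
tool_rot: [-1.808, 1.107, 3.107]
force: [0.3, -0.0, -0.4]
grip_width: 0.0656
finger_force: 45.8
```

```bash
python3 wp.py | sed -n '1,2p;4p;6p;9p;16p'; python3 - <<'E'
from h import *
for c in ('scene','side','wrist'):
    s,p,d=grab(c); X=cloud(c,s,d)
    if c!='wrist': save(p,c+'6')
    for m in bot.trace(c,'ball0_center')[:6]: M=X[m['mask']]; print(c,round(m['conf'],2),m['bbox'],np.nanmedian(M,0).round(3))
E
```

```text
t 23.27 q [-1.03  1.15  0.43  1.4   0.75  1.61 -0.4 ] p [0.6132 0.1584 0.2009] rpy [-1.808  1.107  3.107] F [ 0.3 -0.  -0.4] w 0.0656 ff 45.8
t [[np.float64(-2.7), np.float64(-1.6), np.float64(-0.8)], [np.float64(-0.805), np.float64(1.8), np.float64(-0.69)]]
30 [[np.float64(-1.0), np.float64(-0.1), np.float64(1.1)], [np.float64(-0.605), np.float64(1.348), np.float64(-0.519)]]
60 [[np.float64(0.4), np.float64(0.8), np.float64(1.9)], [np.float64(-0.405), np.float64(0.895), np.float64(-0.347)]]
85 [[np.float64(1.8), np.float64(1.3), np.float64(1.6)], [np.float64(-0.238), np.float64(0.519), np.float64(-0.204)]]
120 [[np.float64(0.4), np.float64(-0.1), np.float64(-0.5)], [np.float64(-0.003), np.float64(-0.009), np.float64(-0.004)]]
scene 0.56 [356.7, 254.6, 384.4, 311.8] [0.682 0.41  0.111]
```

{"fn": "move_arm", "kwargs": {
  "series": [
    [[0.6, 0.3, 0], [-0.06, 0.12, -0.05], 40],
    [[0.9, 0.6, 0.5], [-0.12, 0.26, -0.1], 40],
    [[1.3, 1, 1], [-0.18, 0.39, -0.15], 40],
    [[1.8, 1.3, 1.6], [-0.238, 0.519, -0.204], 40],
    [[1.4, 1.2, 1.7], [-0.28, 0.61, -0.24], 40],
    [[1, 1, 1.8], [-0.34, 0.75, -0.29], 40],
    [[0.4, 0.8, 1.9], [-0.405, 0.895, -0.347], 40],
    [[0, 0.6, 1.7], [-0.45, 1, -0.38], 40],
    [[-0.4, 0.3, 1.4], [-0.51, 1.13, -0.44], 40],
    [[-0.7, 0.1, 1.2], [-0.56, 1.24, -0.48], 40],
    [[-1, -0.1, 1.1], [-0.605, 1.348, -0.519], 40],
    [[-1.4, -0.5, 0.6], [-0.66, 1.46, -0.56], 40],
    [[-1.9, -0.9, 0.1], [-0.71, 1.58, -0.61], 40],
    [[-2.4, -1.3, -0.5], [-0.76, 1.69, -0.65], 40],
    [[-2.7, -1.6, -0.8], [-0.805, 1.8, -0.69], 40],
    [[-2.7, -1.6, -0.8], [-0.805, 1.8, -0.69], 40],
    [[-2.7, -1.6, -0.8], [-0.805, 1.8, -0.69], 40]
  ]
}}

```text
clock: 24.98
position: [0.61, 0.1615, 0.233]
tool_rot: [3.14, -0.7, 2.62]
force: [0.1, -0.3, -1.5]
grip_width: 0.0654
finger_force: 45.7
```

```bash
python3 - <<'E'
from path import *
from h import *
st()
for l in (.2,0): p,R=grasp(2.62,.7,h,l); rel(p,R)
s,p,d=grab('wrist'); save(p,'w7')
s,p2,d=grab('scene'); X=cloud('scene',s,d)
print(bot.find_in('scene','ball0_center'))
a=np.hstack([cv2.resize(p,(400,300)),cv2.resize(p2[180:270,260:380],(400,300),interpolation=cv2.INTER_CUBIC)]); save(a,'c7')
E
```

```text
t 24.98 q [-0.04  0.89 -0.23  1.1  -0.28  1.69  0.86] p [0.61   0.1615 0.233 ] rpy [ 3.14 -0.7   2.62] F [ 0.1 -0.3 -1.5] w 0.0654 ff 45.7
shift [18.85  6.6  13.88] turn [ 0.001  0.    -0.   ]
shift [ 5.97  6.58 29.18] turn [ 0.001  0.    -0.   ]
[{'bbox': [420.9, 215.7, 454.4, 264.3], 'conf': 0.41}]
```

View pics/c7.png

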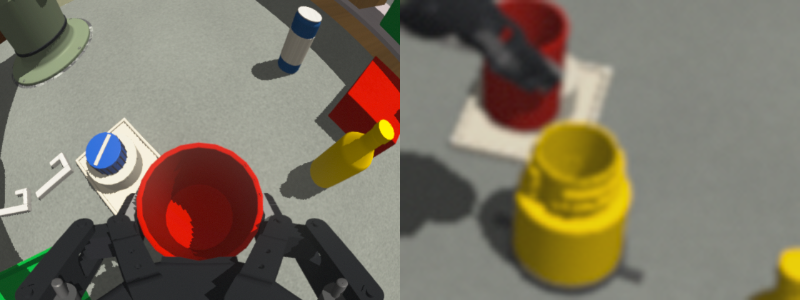

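The cup is empty and no balls are visible on the table. I'll put the cup back where it stood.

{"fn": "move_arm", "kwargs": {
  "series": [
    [[4, 1.4, 2.9], [0, 0, 0], 40],
    [[8, 2.8, 5.9], [0, 0, 0], 40],
    [[12, 4.2, 8.8], [0, 0, 0], 40],
    [[16, 5.6, 11.8], [0, 0, 0], 40],
    [[18.9, 6.6, 13.9], [0, 0, 0], 40],
    [[18.9, 6.6, 13.9], [0, 0, 0], 40],
    [[16.9, 6.6, 16.3], [0, 0, 0], 40],
    [[14.7, 6.6, 18.9], [0, 0, 0], 40],
    [[12.5, 6.6, 21.5], [0, 0, 0], 40],
    [[10.3, 6.6, 24.1], [0, 0, 0], 40],
    [[8.1, 6.6, 26.7], [0, 0, 0], 40],
    [[6.7, 6.6, 28.4], [0, 0, 0], 40],
    [[6.2, 6.6, 28.9], [0, 0, 0], 40],
    [[6.1, 6.6, 29.1], [0, 0, 0], 40],
    [[6.1, 6.6, 29.1], [0, 0, 0], 40]
  ]
}}

```text
clock: 26.38
position: [0.4386, 0.3368, 0.049]
tool_rot: [-3.137, -0.694, 2.621]
force: [0.9, -0.9, -1.7]
grip_width: 0.0656
finger_force: 44.9
```

```bash
python3 - <<'E'
from path import *
from h import *
st()
for l in (0,.15): p,R=grasp(2.62,.7,h,l); rel(p,R)
E
```

```text
t 26.38 q [-0.25  0.93 -0.31  1.6  -0.37  1.07  0.81] p [0.4386 0.3368 0.049 ] rpy [-3.137 -0.694  2.621] F [ 0.9 -0.9 -1.7] w 0.0656 ff 44.9
shift [-0.23 -0.04 -0.09] turn [-0.005  0.006  0.001]
shift [  9.36  -0.09 -11.62] turn [-0.005  0.006  0.001]
```

{"fn": "move_arm", "kwargs": {
  "series": [
    [[-0.07, 0, 0.08], [0, 0, 0], 40],
    [[-0.13, 0, 0.15], [0, 0, 0], 40],
    [[-0.13, 0, 0.15], [0, 0, 0], 40]
  ]
}}

```text
clock: 26.63
position: [0.4392, 0.3372, 0.0485]
tool_rot: [-3.14, -0.695, 2.622]
force: [-2.0, -5.1, 19.8]
grip_width: 0.0661
finger_force: 45.7
```

Contact. Release and rise.

{"fn": "move_arm", "kwargs": {
  "series": [
    [[0.07, 0, -0.08], [0, 0, 0], 40],
    [[0.07, 0, -0.08], [0, 0, 0], 100],
    [[0.07, 0, -0.08], [0, 0, 0], 100],
    [[0.07, 0, -0.08], [0, 0, 0], 100],
    [[0.07, 0, -0.08], [0, 0, 0], 100],
    [[0.8, 0, -1], [0, 0, 0], 100],
    [[2.1, 0, -2.5], [0, 0, 0], 100],
    [[4, 0, -4.9], [0, 0, 0], 100],
    [[6, 0, -7.3], [0, 0, 0], 100],
    [[8, 0, -9.7], [0, 0, 0], 100],
    [[11, 0, -13.4], [0, 0, 0], 100],
    [[13, 0, -15.8], [0, 0, 0], 100],
    [[13, 0, -15.8], [0, 0, 0], 100]
  ]
}}

```text
clock: 27.72
position: [0.4425, 0.3373, 0.258]
tool_rot: [3.136, -0.691, 2.625]
force: [0.1, 2.0, 0.5]
grip_width: 0.0855
finger_force: 0.0
```

```bash
python3 - <<'E'
from h import *
st()
for c in ('side','scene'):
    s,p,d=grab(c); X=cloud(c,s,d)
    m=bot.trace(c,'cup_mid')[0]; M=X[m['mask']]; M=M[~np.isnan(M[:,0])]; print(m['conf'],m['bbox'],np.percentile(M,2,0).round(3),np.percentile(M,98,0).round(3))
    H=X[(X[...,0]>.3)&(X[...,0]<.535)&(X[...,1]>-.42)&(X[...,1]<.02)&(X[...,2]>.008)&(X[...,2]<.025)]
    np.save(c+'h.npy',H)
    im=np.zeros((460,260),np.uint8)
    for x,y,_ in H: cv2.circle(im,(int((x-.3)*1000),int((y+.43)*1000)),3,255,-1)
    n,l,stt,ce=cv2.connectedComponentsWithStats(im)
    for i in range(1,n):
        if stt[i][4]>800:
            k=(l[((H[:,1]+.43)*1000).astype(int),((H[:,0]-.3)*1000).astype(int)]==i); Q=H[k][:,:2]
            # fit L-shape: grid-search pose of bar + J
            best=None
            bar=np.stack([np.zeros(40),np.linspace(-.047,.047,40)],1); jj=np.stack([np.linspace(-.033,0,14),np.full(14,.0405)],1); tip=np.stack([np.full(8,-.033),np.linspace(.02,.0405,8)],1)
            from scipy.spatial import cKDTree
            for mdl,nm in ((np.r_[bar,jj],'noTip'),(np.r_[bar,jj,tip],'tip')):
                for y0 in np.arange(-np.pi,np.pi,np.pi/6):
                    def r(v):
                        R=np.array([[np.cos(v[2]),-np.sin(v[2])],[np.sin(v[2]),np.cos(v[2])]]); W=mdl@R.T+v[:2]
                        d1=cKDTree(W).query(Q)[0]; d2=cKDTree(Q).query(W)[0]; return np.r_[np.maximum(d1-.006,0)/len(d1)**.5,np.maximum(d2-.006,0)/len(d2)**.5]
                    f=least_squares=None
                    from scipy.optimize import least_squares
                    f=least_squares(r,[*Q.mean(0),y0],x_scale=[.01,.01,.3],diff_step=1e-3)
                    if best is None or f.cost<best[0]: best=(f.cost,nm,f.x)
            print(c,stt[i],'n',k.sum(),best[1],best[0],'mid',best[2][:2].round(4),'yaw',round(best[2][2],3))
rel([.55,-.1,.3],down(0))
E
```

```text
t 27.72 q [-0.24  0.65 -0.32  1.52 -0.41  1.38  0.67] p [0.4425 0.3373 0.258 ] rpy [ 3.136 -0.691  2.625] F [0.1 2.  0.5] w 0.0855 ff 0.0
0.71 [191.1, 199.4, 211.4, 230.4] [ 0.416  0.295 -0.003] [0.479 0.365 0.087]
side [  82   52   56  106 2688] n 361 tip 1.112306040170609e-07 mid [ 0.4231 -0.3275] yaw -0.083
side [  90  199   60  111 2648] n 247 tip 1.940492082230951e-07 mid [ 0.4271 -0.1804] yaw -0.252
side [  70  319   68  102 2584] n 208 tip 1.6448476512835059e-07 mid [ 0.4189 -0.0587] yaw 0.194
0.6 [359.7, 213.1, 386.7, 248.7] [0.419 0.301 0.007] [0.484 0.362 0.092]
scene [  84   53   55  106 2196] n 131 tip 3.3318986899159207e-07 mid [ 0.4246 -0.3258] yaw -0.09
scene [  89  198   62  110 2440] n 148 tip 4.852909904088695e-07 mid [ 0.4293 -0.1805] yaw -0.258
scene [  70  322   70  100 2430] n 161 tip 3.8157878707509434e-07 mid [ 0.4215 -0.0584] yaw 0.192
shift [-20.8  -32.39 -23.7 ] turn [-0.902 -0.235  2.483]
```

```bash
cat > hk.py <<'E'
from h import *
H=[((.424,-.3265),-.087),((.428,-.1805),-.255),((.4205,-.0585),.193)]
def gp(i,z,o=.012):
    (x,y),w=H[i]; return np.array([x+o*np.sin(w),y-o*np.cos(w),z]),down(w+np.pi/2)
def put(x,y,z,o=.012): return np.array([x,y-o,z]),down(np.pi/2)
E
python3 -c "
from hk import *
rel(*gp(2,.2));rel(*gp(2,.006))"
```

```text
shift [-17.62 -36.1   -7.99] turn [-0.302 -0.651  0.821]
shift [-30.06 -36.02   6.9 ] turn [-0.302 -0.651  0.821]
```

{"fn": "move_arm", "kwargs": {
  "series": [
    [[-2, -4, -0.9], [-0.04, -0.08, 0.1], 50],
    [[-4, -8, -1.8], [-0.07, -0.16, 0.2], 50],
    [[-6, -12, -2.7], [-0.11, -0.23, 0.3], 50],
    [[-8, -16, -3.6], [-0.15, -0.31, 0.4], 50],
    [[-10, -20, -4.5], [-0.18, -0.39, 0.5], 50],
    [[-12, -24, -5.4], [-0.22, -0.47, 0.6], 50],
    [[-14, -28.5, -6.3], [-0.26, -0.56, 0.7], 50],
    [[-16, -33, -7.3], [-0.29, -0.63, 0.79], 50],
    [[-17.6, -36.1, -8], [-0.302, -0.651, 0.821], 50],
    [[-17.6, -36.1, -8], [-0.302, -0.651, 0.821], 50],
    [[-17.6, -36.1, -8], [-0.302, -0.651, 0.821], 50],
    [[-17.6, -36.1, -8], [-0.302, -0.651, 0.821], 50]
  ]
}}

```text
clock: 28.92
position: [0.4222, -0.0712, 0.1994]
tool_rot: [-3.141, -0.0, 1.761]
force: [-0.2, 1.0, 0.6]
grip_width: 0.0427
finger_force: 0.0
```

```bash
python3 - <<'E'
from hk import *
st()
s,p,d=grab('wrist'); save(p,'w8')
X=cloud('wrist',s,d)
for m in bot.trace('wrist','hook0_mid')[:4]:
    M=X[m['mask']]; M=M[(M[:,2]>.008)&(M[:,2]<.03)]; print(m['conf'],m['bbox'],len(M),M.mean(0).round(4) if len(M) else '',cv2.minAreaRect((M[:,:2]*1000).astype(np.float32)) if len(M)>5 else '')
rel(*gp(2,.006))
E
```

```text
t 28.92 q [-0.07  0.26  0.12  2.13 -0.04  0.76  0.26] p [ 0.4222 -0.0712  0.1994] rpy [-3.141 -0.     1.761] F [-0.2  1.   0.6] w 0.0427 ff 0.0
0.88 [246.2, 225.7, 291.1, 306.1] 1402 [ 0.4222 -0.1622  0.0152] ((412.37738037109375, -175.26519775390625), (95.47138977050781, 46.45478439331055), 76.4046401977539)
shift [-0.1  -0.02 19.37] turn [-0.    -0.001 -0.   ]
```

View pics/w8.png

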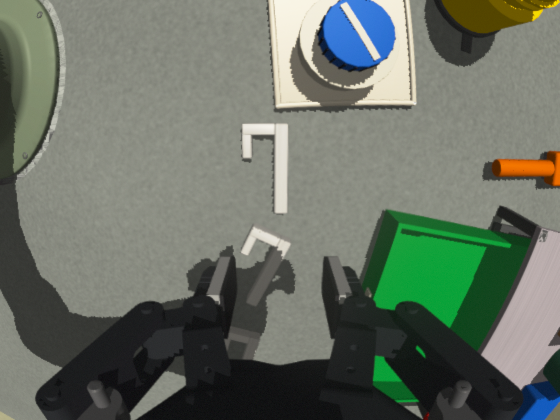

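The hook bar at (281,170) lines up with the fingers, which are centred on column 280. The second hook is at (265,260). I'll descend and grip.

{"fn": "move_arm", "kwargs": {
  "series": [
    [[-0.1, 0, 4], [0, 0, 0], 50],
    [[-0.1, 0, 8], [0, 0, 0], 50],
    [[-0.1, 0, 12], [0, 0, 0], 50],
    [[-0.1, 0, 15], [0, 0, 0], 50],
    [[-0.1, 0, 17.5], [0, 0, 0], 50],
    [[-0.1, 0, 18.8], [0, 0, 0], 50],
    [[-0.1, 0, 19.3], [0, 0, 0], 50],
    [[-0.1, 0, 19.3], [0, 0, 0], 50],
    [[-0.1, 0, 19.3], [0, 0, 0], 5],
    [[-0.1, 0, 19.3], [0, 0, 0], 5],
    [[-0.1, 0, 19.3], [0, 0, 0], 5],
    [[-0.1, 0, 19.3], [0, 0, 0], 5],
    [[-0.1, 0, 19.3], [0, 0, 0], 5],
    [[-0.1, 0, 19.3], [0, 0, 0], 5],
    [[-0.1, 0, 18], [0, 0, 0], 5],
    [[-0.1, 0, 14], [0, 0, 0], 5],
    [[-0.1, 0, 10], [0, 0, 0], 5],
    [[-0.1, 0, 7], [0, 0, 0], 5],
    [[-0.1, 0, 6], [0, 0, 0], 5]
  ],
  "squeeze": 40
}}

```text
clock: 30.6
position: [0.4249, -0.071, 0.145]
tool_rot: [3.134, 0.001, 1.763]
force: [0.5, 0.4, -0.2]
grip_width: 0.0127
finger_force: 39.3
```

```bash
python3 -c "
from hk import *
st();rel(*put(.606,-.145,.14));rel(*put(.606,-.145,.02))"
```

```text
t 30.6 q [-0.06  0.36  0.11  2.18 -0.07  0.6   0.29] p [ 0.4249 -0.071   0.145 ] rpy [3.134e+00 1.000e-03 1.763e+00] F [ 0.5  0.4 -0.2] w 0.0127 ff 39.3
shift [-11.9   16.13   0.63] turn [0.007 0.    0.192]
shift [-11.88  16.04  12.63] turn [0.007 0.    0.192]
```

{"fn": "move_arm", "kwargs": {
  "series": [
    [[-2.4, 3.2, 0], [0, 0, 0.04], 5],
    [[-4.8, 6.4, 0], [0, 0, 0.08], 5],
    [[-7.2, 9.6, 0], [0, 0, 0.12], 5],
    [[-9.6, 12.8, 0], [0, 0, 0.16], 5],
    [[-11.9, 16.1, 0], [0, 0, 0.192], 5],
    [[-11.9, 16.1, 1], [0, 0, 0.192], 5],
    [[-11.9, 16.1, 3], [0, 0, 0.192], 5],
    [[-11.9, 16.1, 6], [0, 0, 0.192], 5],
    [[-11.9, 16.1, 9], [0, 0, 0.192], 5],
    [[-11.9, 16.1, 11.5], [0, 0, 0.192], 5],
    [[-11.9, 16.1, 12.5], [0, 0, 0.192], 5],
    [[-11.9, 16.1, 12.5], [0, 0, 0.192], 5],
    [[-11.9, 16.1, 12.5], [0, 0, 0.192], 40],
    [[-11.9, 16.1, 12.5], [0, 0, 0.192], 40],
    [[-11.9, 16.1, 12.5], [0, 0, 0.192], 40],
    [[-11.9, 16.1, 9], [0, 0, 0.192], 40],
    [[-11.9, 16.1, 5], [0, 0, 0.192], 40],
    [[-11.9, 16.1, 1], [0, 0, 0.192], 40],
    [[-11.9, 16.1, 0], [0, 0, 0.192], 40]
  ]
}}

```text
clock: 32.18
position: [0.6063, -0.1577, 0.1468]
tool_rot: [3.133, 0.001, 1.571]
force: [0.6, -0.3, -0.4]
grip_width: 0.0341
finger_force: 0.0
```

```bash
python3 -c "
from hk import *
st();rel(*gp(1,.15));rel(*gp(1,.006))"
```

```text
t 32.18 q [ 0.05  0.62  0.17  1.69 -0.13  0.84  0.27] p [ 0.6063 -0.1577  0.1468] rpy [3.133e+00 1.000e-03 1.571e+00] F [ 0.6 -0.3 -0.4] w 0.0341 ff 0.0
shift [ -3.44 -18.13  -0.47] turn [ 0.008 -0.     0.255]
shift [ -3.43 -18.25  13.93] turn [ 0.008 -0.     0.255]
```

{"fn": "move_arm", "kwargs": {
  "series": [
    [[-0.8, -4, 0], [0, 0, 0.06], 50],
    [[-1.6, -8, 0], [0, 0, 0.12], 50],
    [[-2.4, -12, 0], [0, 0, 0.18], 50],
    [[-3.1, -16, 0], [0, 0, 0.23], 50],
    [[-3.4, -18.2, 1], [0, 0, 0.255], 50],
    [[-3.4, -18.2, 4], [0, 0, 0.255], 50],
    [[-3.4, -18.2, 8], [0, 0, 0.255], 50],
    [[-3.4, -18.2, 11.5], [0, 0, 0.255], 50],
    [[-3.4, -18.2, 13.4], [0, 0, 0.255], 50],
    [[-3.4, -18.2, 13.9], [0, 0, 0.255], 50],
    [[-3.4, -18.2, 13.9], [0, 0, 0.255], 50],
    [[-3.4, -18.2, 13.9], [0, 0, 0.255], 5],
    [[-3.4, -18.2, 13.9], [0, 0, 0.255], 5],
    [[-3.4, -18.2, 13.9], [0, 0, 0.255], 5],
    [[-3.4, -18.2, 13.9], [0, 0, 0.255], 5],
    [[-3.4, -18.2, 13.9], [0, 0, 0.255], 5],
    [[-3.4, -18.2, 12], [0, 0, 0.255], 5],
    [[-3.4, -18.2, 8], [0, 0, 0.255], 5],
    [[-3.4, -18.2, 4], [0, 0, 0.255], 5],
    [[-3.4, -18.2, 0], [0, 0, 0.255], 5]
  ]
}}

```text
clock: 33.85
position: [0.4217, -0.1909, 0.1428]
tool_rot: [3.14, -0.001, 1.316]
force: [0.3, -0.6, -0.3]
grip_width: 0.0132
finger_force: 40.1
```

```bash
python3 -c "
from hk import *
st();rel(*put(.606,-.285,.14));rel(*put(.606,-.285,.02))"
```

```text
t 33.85 q [ 0.1   0.41  0.26  2.11 -0.17  0.64  0.22] p [ 0.4217 -0.1909  0.1428] rpy [ 3.140e+00 -1.000e-03  1.316e+00] F [ 0.3 -0.6 -0.3] w 0.0132 ff 40.1
shift [-5.62 20.5   0.31] turn [ 0.002 -0.001 -0.255]
shift [-5.63 20.49 12.31] turn [ 0.002 -0.001 -0.255]
```

{"fn": "move_arm", "kwargs": {
  "series": [
    [[-1, 3.8, 0], [0, 0, -0.05], 5],
    [[-2, 7.6, 0], [0, 0, -0.1], 5],
    [[-3.1, 11.4, 0], [0, 0, -0.15], 5],
    [[-4.1, 15.2, 0], [0, 0, -0.2], 5],
    [[-5.2, 19, 0], [0, 0, -0.25], 5],
    [[-5.6, 20.5, 0], [0, 0, -0.255], 5],
    [[-5.6, 20.5, 1], [0, 0, -0.255], 5],
    [[-5.6, 20.5, 4], [0, 0, -0.255], 5],
    [[-5.6, 20.5, 7.5], [0, 0, -0.255], 5],
    [[-5.6, 20.5, 11], [0, 0, -0.255], 5],
    [[-5.6, 20.5, 12.3], [0, 0, -0.255], 5],
    [[-5.6, 20.5, 12.3], [0, 0, -0.255], 5],
    [[-5.6, 20.5, 12.3], [0, 0, -0.255], 40],
    [[-5.6, 20.5, 12.3], [0, 0, -0.255], 40],
    [[-5.6, 20.5, 12.3], [0, 0, -0.255], 40],
    [[-5.6, 20.5, 9], [0, 0, -0.255], 40],
    [[-5.6, 20.5, 5], [0, 0, -0.255], 40],
    [[-5.6, 20.5, 1], [0, 0, -0.255], 40],
    [[-5.6, 20.5, 0], [0, 0, -0.255], 40]
  ]
}}

```text
clock: 35.43
position: [0.6087, -0.2982, 0.1479]
tool_rot: [3.132, 0.003, 1.571]
force: [1.1, -1.3, 0.0]
grip_width: 0.0343
finger_force: 0.0
```

```bash
python3 - <<'E'
from hk import *
st();rel(*gp(0,.15));rel(*gp(0,.006))
s,p,d=grab('side'); X=cloud('side',s,d); save(cv2.resize(p[220:420,180:460],None,fx=2.5,fy=2.5),'s9')
h=X[(X[...,0]>.3)&(X[...,0]<.535)&(X[...,1]>-.45)&(X[...,1]<.0)&(X[...,2]>.008)&(X[...,2]<.025)]; print(len(h),h.mean(0),h.min(0),h.max(0)); o=np.load('sideh.npy'); o=o[o[:,1]<-.25]; print(len(o),o.mean(0),o.min(0),o.max(0))
E
```

```text
t 35.43 q [ 0.25  0.7   0.18  1.54 -0.15  0.91  0.49] p [ 0.6087 -0.2982  0.1479] rpy [3.132e+00 3.000e-03 1.571e+00] F [ 1.1 -1.3  0. ] w 0.0343 ff 0.0
shift [ -4.02 -18.57  -0.36] turn [0.009 0.003 0.087]
shift [ -3.98 -18.71  14.04] turn [0.009 0.003 0.087]
357 [ 0.41493086 -0.31808729  0.01329498] [ 0.38572055 -0.37515647  0.00801784] [ 0.43394601 -0.27600663  0.01735629]
361 [ 0.41460659 -0.31787325  0.01339215] [ 0.38558155 -0.37450769  0.00806224] [ 0.43444965 -0.2751731   0.01745642]
```

View pics/s9.png

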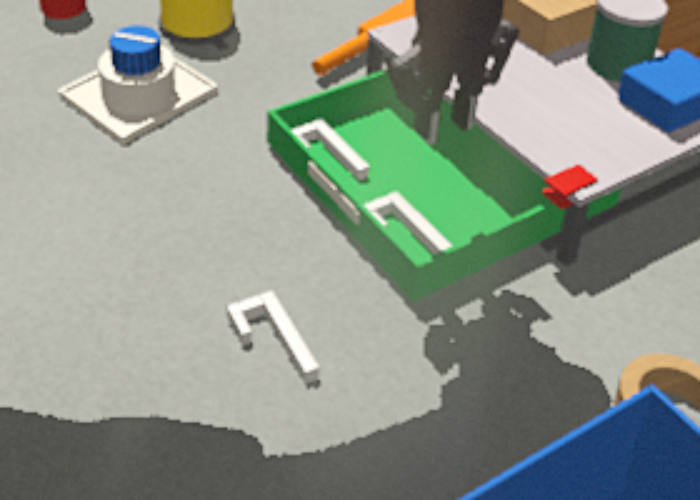

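Two hooks lie in the tray at (330,150) and (410,220). The third has not moved from the table at (275,335).

{"fn": "move_arm", "kwargs": {
  "series": [
    [[-0.9, -4, 0], [0, 0, 0.02], 50],
    [[-1.8, -8, 0], [0, 0, 0.04], 50],
    [[-2.7, -12, 0], [0, 0, 0.06], 50],
    [[-3.5, -16, 0], [0, 0, 0.08], 50],
    [[-4, -18.6, 1], [0, 0, 0.087], 50],
    [[-4, -18.6, 4], [0, 0, 0.087], 50],
    [[-4, -18.6, 8], [0, 0, 0.087], 50],
    [[-4, -18.6, 11.5], [0, 0, 0.087], 50],
    [[-4, -18.7, 13.5], [0, 0, 0.087], 50],
    [[-4, -18.7, 14], [0, 0, 0.087], 50],
    [[-4, -18.7, 14], [0, 0, 0.087], 50],
    [[-4, -18.7, 14], [0, 0, 0.087], 5],
    [[-4, -18.7, 14], [0, 0, 0.087], 5],
    [[-4, -18.7, 14], [0, 0, 0.087], 5],
    [[-4, -18.7, 14], [0, 0, 0.087], 5],
    [[-4, -18.7, 14], [0, 0, 0.087], 5],
    [[-4, -18.7, 12], [0, 0, 0.087], 5],
    [[-4, -18.7, 8], [0, 0, 0.087], 5],
    [[-4, -18.7, 4], [0, 0, 0.087], 5],
    [[-4, -18.7, 0], [0, 0, 0.087], 5]
  ]
}}

```text
clock: 37.15
position: [0.4191, -0.3368, 0.1425]
tool_rot: [3.14, -0.0, 1.484]
force: [0.4, -1.0, -0.8]
grip_width: 0.0129
finger_force: 39.6
```

```bash
python3 -c "
from hk import *
st();rel(*put(.652,-.225,.15));rel(*put(.652,-.225,.022))"
```

```text
t 37.15 q [ 0.41  0.51  0.21  1.92 -0.16  0.72  0.63] p [ 0.4191 -0.3368  0.1425] rpy [ 3.14  -0.     1.484] F [ 0.4 -1.  -0.8] w 0.0129 ff 39.6
shift [11.96 22.34 -0.72] turn [ 0.001 -0.    -0.087]
shift [11.96 22.32 12.08] turn [ 0.001 -0.    -0.087]
```

{"fn": "move_arm", "kwargs": {
  "series": [
    [[2, 3.7, -0.3], [0, 0, -0.02], 5],
    [[4, 7.4, -0.7], [0, 0, -0.04], 5],
    [[6, 11.2, -0.7], [0, 0, -0.06], 5],
    [[8, 15, -0.7], [0, 0, -0.08], 5],
    [[10, 18.7, -0.7], [0, 0, -0.087], 5],
    [[12, 22.3, -0.7], [0, 0, -0.087], 5],
    [[12, 22.3, -0.7], [0, 0, -0.087], 5],
    [[12, 22.3, 2], [0, 0, -0.087], 5],
    [[12, 22.3, 6], [0, 0, -0.087], 5],
    [[12, 22.3, 9], [0, 0, -0.087], 5],
    [[12, 22.3, 11.5], [0, 0, -0.087], 5],
    [[12, 22.3, 12.1], [0, 0, -0.087], 5],
    [[12, 22.3, 12.1], [0, 0, -0.087], 5],
    [[12, 22.3, 12.1], [0, 0, -0.087], 33],
    [[12, 22.3, 12.1], [0, 0, -0.087], 33],
    [[12, 22.3, 12.1], [0, 0, -0.087], 33],
    [[12, 22.3, 9], [0, 0, -0.087], 33],
    [[12, 22.3, 5], [0, 0, -0.087], 33],
    [[12, 22.3, 1], [0, 0, -0.087], 33],
    [[12, 22.3, -1], [0, 0, -0.087], 33]
  ]
}}

```text
clock: 38.82
position: [0.6536, -0.2375, 0.1568]
tool_rot: [3.134, 0.002, 1.571]
force: [0.4, -0.5, 0.4]
grip_width: 0.0282
finger_force: 0.0
```

```bash
python3 - <<'E'
from hk import *
st()
# push: closed gripper, fingers lined along y (closing line along y): yaw 0 or pi
for R in (np.pi,0,np.pi/2):
    print(R); rel([.50,-.2145,.15],down(R)); rel([.50,-.2145,.034],down(R))
s,p,d=grab('side'); save(cv2.resize(p[220:420,180:460],None,fx=2.5,fy=2.5),'s10')
X=cloud('side',s,d)
f=X[(X[...,0]>.5)&(X[...,0]<.6)&(X[...,1]>-.36)&(X[...,1]<-.07)&(X[...,2]>.02)&(X[...,2]<.056)]; print(np.percentile(f,3,0),np.percentile(f,97,0))
E
```

```text
t 38.82 q [ 0.15  0.72  0.19  1.47 -0.15  0.96  0.38] p [ 0.6536 -0.2375  0.1568] rpy [3.134e+00 2.000e-03 1.571e+00] F [ 0.4 -0.5  0.4] w 0.0282 ff 0.0
3.141592653589793
shift [  2.3  -15.36   0.56] turn [ 0.004  0.007 -1.571]
shift [  2.32 -15.45  12.16] turn [ 0.004  0.007 -1.571]
0
shift [  2.3  -15.36   0.56] turn [ 0.007 -0.004  1.571]
shift [  2.32 -15.45  12.16] turn [ 0.007 -0.004  1.571]
1.5707963267948966
shift [  2.3  -15.36   0.56] turn [0.007 0.002 0.   ]
shift [  2.32 -15.45  12.16] turn [0.007 0.002 0.   ]
[ 0.54504064 -0.34944406  0.02074933] [ 0.59855003 -0.08250501  0.04982177]
```

View pics/s10.png

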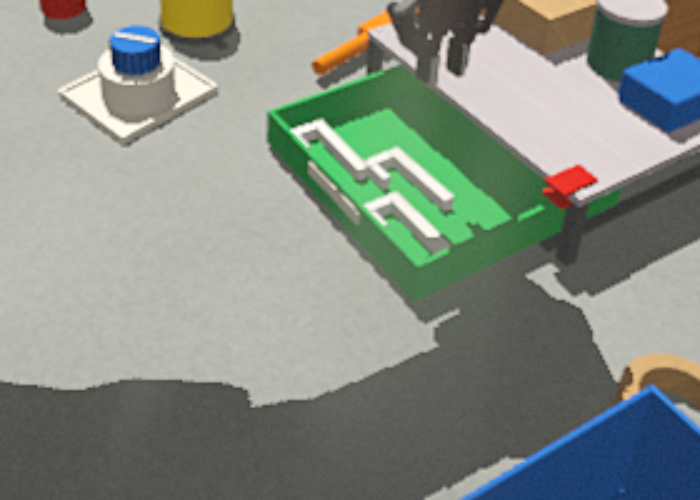

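All three hooks are in the tray. Next: shut the gripper and go in front of the tray.

{"fn": "move_arm", "kwargs": {
  "series": [
    [[0.5, -4, 0], [0, 0, 0], 0],
    [[1, -8, 0], [0, 0, 0], 0],
    [[1.6, -12, 0], [0, 0, 0], 0],
    [[2.3, -16, 0], [0, 0, 0], 0],
    [[2.3, -16, 2], [0, 0, 0], 0],
    [[2.3, -16, 6], [0, 0, 0], 0],
    [[2.3, -16, 10], [0, 0, 0], 0],
    [[2.3, -16, 12], [0, 0, 0], 0],
    [[2.3, -16, 12], [0, 0, 0], 0],
    [[2.3, -16, 12], [0, 0, 0], 0]
  ]
}}

```text
clock: 39.7
position: [0.4921, -0.2139, 0.0308]
tool_rot: [3.141, -0.0, 1.571]
force: [1.3, -0.8, 0.8]
grip_width: 0.0001
finger_force: 0.0
```

{"fn": "move_arm", "kwargs": {
  "series": [
    [[0, 2, 0], [0, 0, 0], 0],
    [[0, 4, 0], [0, 0, 0], 0],
    [[0, 5, 0], [0, 0, 0], 0],
    [[0, 6, 0], [0, 0, 0], 0],
    [[0, 7, 0], [0, 0, 0], 0],
    [[0, 8, 0], [0, 0, 0], 0],
    [[0, 9, 0], [0, 0, 0], 0],
    [[0, 10, 0], [0, 0, 0], 0],
    [[0, 11, 0], [0, 0, 0], 0],
    [[0, 12, 0], [0, 0, 0], 0],
    [[0, 13, 0], [0, 0, 0], 0],
    [[0, 13.5, 0], [0, 0, 0], 0],
    [[0, 13.5, 0], [0, 0, 0], 0]
  ]
}}

```text
clock: 40.78
position: [0.6289, -0.2137, 0.0326]
tool_rot: [3.137, 0.001, 1.572]
force: [0.0, -0.9, -0.3]
grip_width: -0.0001
finger_force: 0.0
```

```bash
python3 - <<'E'
from hk import *
st()
s,p,d=grab('side'); X=cloud('side',s,d); save(cv2.resize(p[220:420,180:460],None,fx=2.5,fy=2.5),'s11')
f=X[(X[...,0]>.53)&(X[...,0]<.69)&(X[...,1]>-.34)&(X[...,1]<-.25)&(X[...,2]>.02)&(X[...,2]<.045)]; print(len(f),np.percentile(f,[3,20,50,97],0).round(3))
E
```

```text
t 40.78 q [ 0.14  0.83  0.16  1.62 -0.19  0.7   0.39] p [ 0.6289 -0.2137  0.0326] rpy [3.137e+00 1.000e-03 1.572e+00] F [ 0.  -0.9 -0.3] w -0.0001 ff 0.0
230 [[ 0.64  -0.337  0.021]
 [ 0.642 -0.321  0.024]
 [ 0.643 -0.296  0.032]
 [ 0.69  -0.252  0.044]]
```

{"fn": "move_arm", "kwargs": {
  "series": [
    [[0, 0.7, 0], [0, 0, 0], 0],
    [[0, 1.3, 0], [0, 0, 0], 0],
    [[0, 1.8, 0], [0, 0, 0], 0],
    [[0, 2, 0], [0, 0, 0], 0],
    [[0, 2, 0], [0, 0, 0], 0]
  ]
}}

```text
clock: 41.25
position: [0.6477, -0.2135, 0.0303]
tool_rot: [3.14, -0.0, 1.571]
force: [1.4, -0.3, 0.5]
grip_width: 0.0
finger_force: 0.0
```

{"fn": "move_arm", "kwargs": {
  "series": [
    [[0, 0.3, 0], [0, 0, 0], 0],
    [[0, 0.6, 0], [0, 0, 0], 0],
    [[0, 0.6, 0], [0, 0, 0], 0]
  ]
}}

```text
clock: 41.5
position: [0.6535, -0.2135, 0.0303]
tool_rot: [3.14, -0.0, 1.571]
force: [-0.0, -0.3, 0.1]
grip_width: 0.0003
finger_force: 0.0
```

{"fn": "move_arm", "kwargs": {
  "series": [
    [[0, 0.3, 0], [0, 0, 0], 0],
    [[0, 0.5, 0], [0, 0, 0], 0],
    [[0, 0.5, 0], [0, 0, 0], 0]
  ]
}}

```text
clock: 41.75
position: [0.6585, -0.2135, 0.0303]
tool_rot: [3.14, -0.0, 1.571]
force: [0.2, 0.7, 0.3]
grip_width: 0.0001
finger_force: 0.0
```

```bash
python3 - <<'E'
from hk import *
st()
s,p,d=grab('side'); X=cloud('side',s,d); save(cv2.resize(p[200:360,240:480],None,fx=3,fy=3),'s12')
f=X[(X[...,0]>.53)&(X[...,0]<.72)&(X[...,1]>-.34)&(X[...,1]<-.25)&(X[...,2]>.02)&(X[...,2]<.045)]; print(len(f),np.percentile(f,[3,20,50,97],0).round(3))
f=X[(X[...,0]>.6)&(X[...,0]<.8)&(X[...,1]>-.32)&(X[...,1]<-.25)&(X[...,2]>.08)&(X[...,2]<.095)]; print('shelf',f[:,0].min(),np.percentile(f[:,0],3))
E
```

```text
t 41.75 q [ 0.13  0.87  0.17  1.53 -0.19  0.75  0.37] p [ 0.6585 -0.2135  0.0303] rpy [ 3.14  -0.     1.571] F [0.2 0.7 0.3] w 0.0001 ff 0.0
255 [[ 0.669 -0.337  0.02 ]
 [ 0.671 -0.319  0.023]
 [ 0.672 -0.294  0.03 ]
 [ 0.719 -0.254  0.044]]
shelf 0.70638045438301 0.7085373033532144
```

View pics/s12.png

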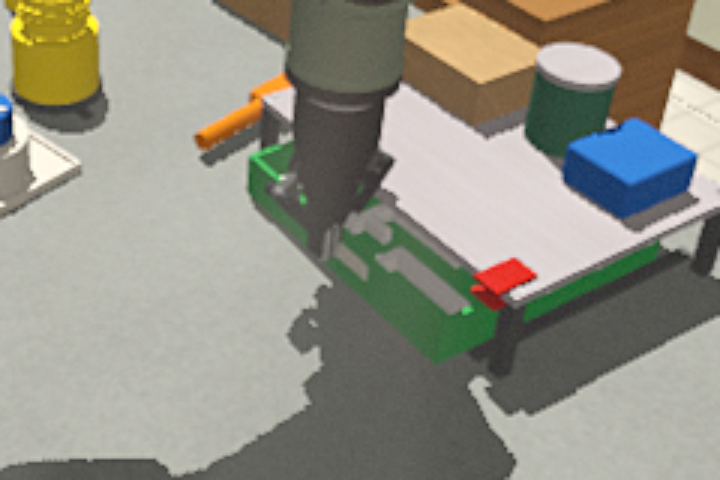

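The tray front is at about 0.671 m and the shelf edge at about 0.707 m, leaving roughly 6 mm. I'll keep pushing until it meets the stop.

{"fn": "move_arm", "kwargs": {
  "series": [
    [[0, 0.3, 0], [0, 0, 0], 0],
    [[0, 0.5, 0], [0, 0, 0], 0],
    [[0, 0.5, 0], [0, 0, 0], 0]
  ]
}}

```text
clock: 42.05
position: [0.6635, -0.2136, 0.0304]
tool_rot: [3.14, -0.0, 1.571]
force: [0.1, 0.3, 0.7]
grip_width: 0.0002
finger_force: 0.0
```

{"fn": "move_arm", "kwargs": {
  "series": [
    [[0, 0.2, 0], [0, 0, 0], 0],
    [[0, 0.3, 0], [0, 0, 0], 0],
    [[0, 0.3, 0], [0, 0, 0], 0]
  ]
}}

```text
clock: 42.3
position: [0.666, -0.2136, 0.0304]
tool_rot: [3.141, -0.0, 1.571]
force: [-3.1, 0.5, 1.6]
grip_width: -0.0001
finger_force: 1.5
```

{"fn": "move_arm", "kwargs": {
  "series": [
    [[0, 0.2, 0], [0, 0, 0], 0],
    [[0, 0.2, 0], [0, 0, 0], 0]
  ]
}}

```text
clock: 42.47
position: [0.6662, -0.2136, 0.0303]
tool_rot: [-3.139, -0.001, 1.571]
force: [-15.0, 3.2, 10.6]
grip_width: 0.0002
finger_force: 8.1
```

{"fn": "move_arm", "kwargs": {
  "series": [
    [[0, -2, 0], [0, 0, 0], 0],
    [[0, -6, 0], [0, 0, 0], 0],
    [[0, -9, -1], [0, 0, 0], 0],
    [[0, -9, -5], [0, 0, 0], 0],
    [[0, -9, -9], [0, 0, 0], 0],
    [[0, -9, -13], [0, 0, 0], 0],
    [[0, -9, -17], [0, 0, 0], 0],
    [[0, -9, -21], [0, 0, 0], 0],
    [[0, -9, -24], [0, 0, 0], 0],
    [[0, -9, -24], [0, 0, 0], 0]
  ]
}}

```text
clock: 43.3
position: [0.5802, -0.2147, 0.2771]
tool_rot: [3.131, 0.002, 1.571]
force: [1.6, -0.6, -0.3]
grip_width: -0.0003
finger_force: 0.0
```

```bash
python3 - <<'E'
from hk import *
st()
s,p,d=grab('side'); X=cloud('side',s,d); a=cv2.resize(p[140:380,140:460],(520,390))
f=X[(X[...,0]>.53)&(X[...,0]<.72)&(X[...,1]>-.34)&(X[...,1]<-.09)&(X[...,2]>.02)&(X[...,2]<.045)]; print(len(f),np.percentile(f,[3,20,50,97],0).round(3))
print('table things',[ (m['bbox'],round(m['conf'],2)) for m in bot.find_in('side','hook0_mid')])
s,p,d=grab('scene'); b=cv2.resize(p[180:260,280:340],(280,390),interpolation=cv2.INTER_CUBIC); save(np.hstack([a,b]),'c13')
X=cloud('scene',s,d); c=X[(np.hypot(X[...,0]-.597,X[...,1]-.197)<.031)]; print('in canister z',np.nanpercentile(c[:,2],[1,20,50,99]).round(3))
E
```

```text
t 43.3 q [ 0.1   0.47  0.23  1.58 -0.12  1.09  0.36] p [ 0.5802 -0.2147  0.2771] rpy [3.131e+00 2.000e-03 1.571e+00] F [ 1.6 -0.6 -0.3] w -0.0003 ff 0.0
523 [[ 0.675 -0.334  0.021]
 [ 0.677 -0.296  0.025]
 [ 0.678 -0.232  0.033]
 [ 0.713 -0.1    0.044]]
table things [([363.9, 279.7, 398.0, 301.7], 0.6)]
in canister z [0.095 0.112 0.119 0.133]
```

View pics/c13.png

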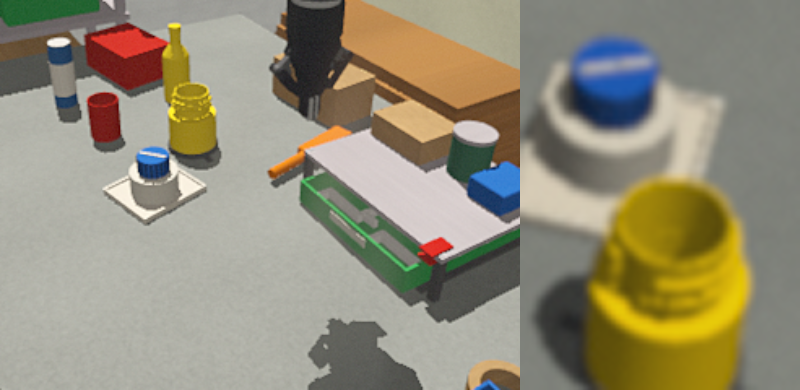

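The tray is home, the cap is in the dish and the cup is upright. One look down into the canister will confirm the balls.

{"fn": "move_arm", "kwargs": {
  "series": [
    [[4, 0.2, 0], [0, 0, 0], 0],
    [[8, 0.4, 0], [0, 0, 0], 0],
    [[12, 0.6, 0], [0, 0, 0], 0],
    [[16, 0.8, 0], [0, 0, 0], 0],
    [[20, 1, 0], [0, 0, 0], 0],
    [[24, 1.2, 0], [0, 0, 0], 0],
    [[28, 1.4, 0], [0, 0, 0], 0],
    [[32, 1.7, 0], [0, 0, 0], 0],
    [[33, 1.7, 0], [0, 0, 0], 0],
    [[33, 1.7, 0], [0, 0, 0], 0]
  ]
}}

```text
clock: 44.28
position: [0.5939, 0.1207, 0.2686]
tool_rot: [-3.14, -0.001, 1.577]
force: [0.5, 0.1, -0.6]
grip_width: 0.0002
finger_force: 0.0
```

```bash
python3 - <<'E'
from hk import *
st()
s,p,d=grab('wrist'); X=cloud('wrist',s,d)
for m in bot.trace('wrist','ball0_center')[:7]: M=X[m['mask']]; print(round(m['conf'],2),m['bbox'],np.nanmedian(M,0).round(3))
a=X[(np.hypot(X[...,0]-.597,X[...,1]-.197)<.03)]; print(len(a),np.nanpercentile(a[:,2],[5,25,50,75,95]).round(3))
k=np.hypot(X[...,0]-.597,X[...,1]-.197)<.06; v,u=np.where(k); print(u.min(),u.max(),v.min(),v.max())
save(cv2.resize(p[max(v.min()-10,0):v.max()+10,max(u.min()-10,0):u.max()+10],(500,500),interpolation=cv2.INTER_CUBIC),'w14')
E
```

```text
t 44.28 q [-0.41  0.46  0.16  1.62 -0.08  1.07 -0.22] p [0.5939 0.1207 0.2686] rpy [-3.140e+00 -1.000e-03  1.577e+00] F [ 0.5  0.1 -0.6] w 0.0002 ff 0.0
0.79 [255.5, 102.9, 273.5, 120.6] [0.577 0.195 0.024]
0.43 [267.0, 115.5, 281.0, 132.2] [0.586 0.18  0.034]
1906 [0.009 0.01  0.021 0.025 0.034]
203 369 59 419
```

View pics/w14.png

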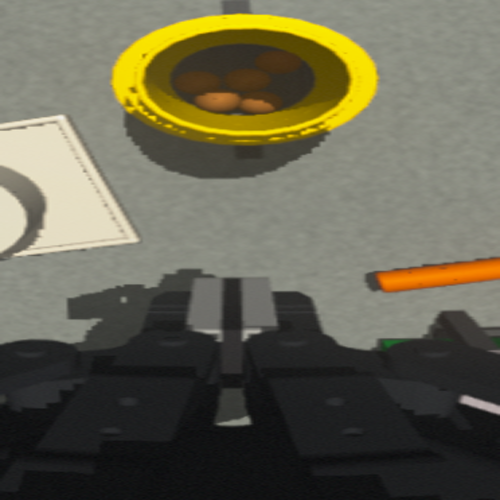

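All five balls are at the bottom of the canister, around (240,85). Handing in.

```bash
python3 -c "
from h import *
print(bot.job_done())"
```

```text
the job is handed in; nothing more can be done
None
```

I finished the job and handed it in at about 44 s on the robot's clock (no verdict came back): the cap is right side up in the dish, all five balls are in the canister, the empty cup stands upright, the three hooks found are in the tray, and the tray is pushed home.

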